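# Clear the tidy board, pile up the game tiles and stand the board book beside them

## Robot

A 6-joint arm with a two-finger parallel gripper is mounted at the origin on the work surface. World frame = base frame: x ahead of the robot, y to its left, z up, the work surface at z = 0. Lengths are in mm, angles in degrees, forces in N, time in s.
With the tool pointing down it reaches from about 350 to 850 mm from the base axis. Payload 8.1 kg.
Tool frame: the origin (TCP) lies on the centre line of the jaws, within the pads' length; the fingertips stand 14 mm ahead of it and the grasp point (between the pads) lies 5 mm behind it; z points along the fingers, y is the line along which they close (so a half turn about z gives the same grasp; the last joint's range is limited). The gripper opens to 85 mm and grips with 20 to 120 N. Pads are 22 mm wide; open, the fingers measure 114 mm over their backs; the gripper's body (76 mm by 85 mm) begins 54 mm behind the grasp point. The pads swing forward as they close: fully open they stand 13 mm farther back than shut.
Start: joints at [-80.065, 7.471, 85.268, -0, 87.261, -4.893], TCP at [153.573, -580.018, 245.292] pointing down, gripper open.
Joint ranges: [-169.43, 169.43], [-51.17, 129.36], [1.28, 143.12], [-76.62, 256.62], [0, 156.53], [-152.29, 152.29]. Speed limits (degrees/s): [136.94, 136.94, 159.86, 180, 180, 180].

## Interface

Orientations are given as [roll, pitch, yaw] about the fixed x, y, z axes, in that order (R = Rz(yaw) Ry(pitch) Rx(roll)).
In Python, from bench import sense, snapshot, camera_info, hand_in gives the robot as it stands. The module is installed in compiled form; this text tells all that it offers.
- The arm moves only by the tool apply_moves, never from a script. Its argument "deltas" is a list of rows, each a list of 7 numbers: the shift along the tool's x, y, z scaled (see below), then the turn, a rotation vector about the tool's x, y, z scaled (see below), then the opening, from 0 (shut) to 1 (fully open). In form: [[dx, dy, dz, ax, ay, az, claw], ...]. A call has 1 to 8 rows; each row shifts and turns the commanded pose from where the row before left it, along the tool's axes as they then stand; what a row does not reach is not made up. The controller multiplies each number of a shift by 0.03 m and each number of a turn by 0.08 rad. A row lasts 1/8 s, in which the tool goes at most 62.5 mm and 10.7 degrees, less where a joint would pass 70% of its speed; a pose out of reach is approached as far as the arm can. A call with a number of a shift or a turn outside -1 to 1 is refused whole. A call with a gripper value outside its range is refused whole. The fingers move at their own pace and stop on an object; "grip_force" is the grip in N (left out, the last holds). Time passes only in rows, so rows that do not move let the fingers close. It gives the time, the measured TCP pose, the force, the opening and the grip force at its end, in the units of the state.
- sense(): the state, without advancing time (a new reading comes with each control period).
- snapshot(name): name is "scene" or "top" or "wrist"; returns the picture (400x640x3 uint8, red, green, blue); there is no depth.
- camera_info(name): a dict with "vertical_fov" (degrees; the focal length in pixels is half the picture's height over the tangent of half this angle, whatever the lens; pixels are square), "cx", "cy" (the principal point, pixels), "origin" and "rotation" of the camera in the world; the wrist camera has in their place "tool_from_camera" (4x4, takes a point from camera to tool coordinates, whose origin is the TCP and whose axes are the flange's). Camera axes: x right, y up, looking along -z (the intrinsics and any distortion apply to the point x, -y, -z); pixel columns grow to the right and rows downward; lengths in mm; the calibration is good to about 2 mm. A picture is of the moment at which its call begins: read the wrist's pose just before it. camera_info takes no time and is no camera call.
- hand_in(): hands the job in; it is judged then, once.
The state is a dict: "time": time; "joint_pos": joint angles; "qd": joint speeds; "joint_efforts": joint torques, N m; "tool_pos": TCP position; "tcp_rot": TCP orientation; "ft_force": force on the tool from outside, world axes, zero at the start; "wrist_torque": the same for the moment, N m; "finger_gap": finger opening in mm; "grip_force": force on a finger pad.
Only numpy, scipy, OpenCV 4.12 (cv2) and the standard library are available. Lean on these libraries where they do the work, as an engineer would, in place of code of your own. Each camera call takes 0.05 s, during which the arm holds its last target. There are 200 camera calls.

## Task

Put the tile game away on the tidy board: first clear the toy excavator and the grey pot off it, leaving both standing upright on the cork mat before anything else goes on the board. Then stack all the wooden tiles there are flat in one square pile that lines up with the pile pad, and stand the board book upright on its short thin edge in the middle of the book ledge, its width along the ledge. Leave the helmet, block tower, xylophone bar, car and cup where they are.

Things in the scene. Friction and masses are not known exactly. Their poses are not given: they have to be found in the camera images.
- board: Fixed low wooden tidy board, 124 (x) x 264 (y) x 10 mm thick, lying on the bench in a position and yaw that vary. Two flat pads, each 6 mm high, are raised on it, their tops 16 mm above the bench: the pile pad and the book ledge. Origin at the centre of its underside, z up, x away from the robot at yaw 0.
- pad (a point): Centre of the top face of the pile pad, a raised rectangle 90 (x) x 60 (y) mm, the same outline as a tile, at (0, -62, +16) mm in the board's frame; axes as the board's. The excavator stands on it at the start.
- ledge (a point): Centre of the top face of the book ledge, a raised strip 40 (x) x 84 (y) mm at (0, +77, +16) mm in the board's frame; axes as the board's. The pot stands on it at the start.
- mat: Fixed thin cork mat on the bench, 160 (x) x 200 (y) x 4 mm thick, left or right of the robot; position and yaw vary. Origin at the centre of its underside, so its top is at z = 4 mm.
- rest: Fixed sloping wooden book rest, on the other side of the robot's midline from the mat. Its slope rises at 40 degrees along the rest's own +x (away from the robot) and is 130 mm long but only 36 mm wide; its middle is 60 mm above the bench, and a 9 mm high lip at the low end stops the book. It stands on a foot plate 110 (x) x 70 (y) x 8 mm. Origin at the centre of the underside of the foot.
- book: Closed rigid board book, 120 (x) x 64 (y) x 20 (z) mm, about 0.12 kg. Origin at the centre of one cover (the one lying on the rest), z through its thickness, x along its length, y across its width. It starts lying on the rest's slope, its +x end uphill, both long edges overhanging the slope by about 14 mm, so that fingers can take it across its 64 mm width.
- book_mid (a point): Middle of the book (10 mm up the book's z from its origin), axes as the book's.
- excavator: Orange toy excavator, 0.18 kg, on two black tracks 84 (x) x 56 (y) mm over all and 22 mm high. Above them an orange house 64 (x, from -36 to +28 mm) x 44 (y) mm, from 26 to 56 mm high, best gripped across its 44 mm width; a cab on it reaches 77 mm, the boom arches over +x to 89 mm high and ends in a bucket at x = +107 mm. Origin at the centre of the tracks' underside, z up.
- pot: Small open grey ceramic pot, 64 mm high, outer diameter 57 mm at the foot and 62 mm at the rim, wall 4 mm, 0.16 kg. Origin at the centre of its underside, z up.
- tile1: Plain wooden game tile, 90 (x) x 60 (y) x 14 (z) mm, about 0.055 kg, lying flat on the bench at the start, its x roughly along the world's x. Three to five such tiles are there; absent ones give None. Origin at the centre of its underside, z up.
- tile2: Plain wooden game tile, 90 (x) x 60 (y) x 14 (z) mm, about 0.055 kg, lying flat on the bench at the start, its x roughly along the world's x. Three to five such tiles are there; absent ones give None. Origin at the centre of its underside, z up.
- tile3: Plain wooden game tile, 90 (x) x 60 (y) x 14 (z) mm, about 0.055 kg, lying flat on the bench at the start, its x roughly along the world's x. Three to five such tiles are there; absent ones give None. Origin at the centre of its underside, z up.
- tile4: Plain wooden game tile, 90 (x) x 60 (y) x 14 (z) mm, about 0.055 kg, lying flat on the bench at the start, its x roughly along the world's x. Three to five such tiles are there; absent ones give None. Origin at the centre of its underside, z up.
- tile5: Plain wooden game tile, 90 (x) x 60 (y) x 14 (z) mm, about 0.055 kg, lying flat on the bench at the start, its x roughly along the world's x. Three to five such tiles are there; absent ones give None. Origin at the centre of its underside, z up.
- helmet: Bystander: red plastic doll's helmet, a dome 104 mm across and 59 mm high, towards the far edge of the bench. Origin at the centre of its underside.
- tower: Bystander: clear acrylic block tower, about 56 x 56 mm and 138 mm high, towards the far edge. Origin at the centre of its underside.
- xylobar: Bystander: wooden xylophone bar, 30 (x) x 150 (y) x 12 mm, longer and narrower than a tile, with two pin holes; near the robot. Origin at the centre of its underside.
- car: Bystander: wooden toy car, 75 (x) x 48 (y) x 49 mm, towards the far left of the bench. Origin at the centre of its underside.
- cup: Bystander: white plastic cup, 68 mm across the rim, 70 mm high, towards the far edge. Origin at the centre of its underside.

How it is judged:
By the outcome, as a careful person would: the job done as asked, in the order asked, and still so for the second after the job is handed in, with the robot touching nothing.
Of tile1, tile2, tile3, tile4, tile5 only 3 to 5 are there at a start; the rules pass over those that are not, and their reading is None.
At some moment in a run one of tile1, tile2, tile3, tile4, tile5, excavator, pot may be knocked a few centimetres aside while the robot is not near it.
It also fails if it takes over 210 s, if anything falls off the work surface, if the arm or the gripper's body presses on something with over 40 N, if the wrist force passes 120 N, or if a joint passes its speed limit or range.

## Working session

There is one attempt and no reset: what is moved stays moved. The work goes in short steps, Python scripts to look and compute and a tool call to move; the robot and the scene stay as the last step left them, time stands still between calls to the robot, and variables do not carry over. Pictures are saved under pics/ and viewed, at most 14 in all, crops included, and the job is handed in when it is done.

Besides the shell and the picture viewer there is one more tool, called after "Call:" as name(argument=value, ...) on one line, values as JSON. apply_moves: Moves the arm, as the interface text tells. Its arguments: {"type":"object","properties":{"deltas":{"type":"array"},"grip_force":{"type":"number"}},"required":["deltas"]}

```bash
mkdir -p pics; python3 - <<'E'
from bench import *
import cv2
for n in("scene","top"):
    cv2.imwrite(f"pics/{n}0.png",snapshot(n)[...,::-1]); print(n,camera_info(n))
print(camera_info("wrist")); print(sense())
E
```

```text
scene {'vertical_fov': 57.79046565134181, 'cx': 318.7597866779104, 'cy': 196.94729831827624, 'origin': array([1053.21503858,  117.45005079,  685.01636236]), 'rotation': array([ 3.78203247e+01, -5.71223081e-02,  1.05148630e+02])}
top {'vertical_fov': 50.675535238131495, 'cx': 317.94876477304587, 'cy': 207.19901784140325, 'origin': array([ 360.16178275,   14.87041376, 1082.14351839]), 'rotation': array([ 12.41291558,  -0.12067193, -97.30757278])}
{'vertical_fov': 62.66718949518061, 'cx': 320.96786342886367, 'cy': 198.35679747182735, 'tool_from_camera': array([[-1.89051690e-04,  9.45407138e-01,  3.25891559e-01,
         8.37986942e+01],
       [ 9.99999443e-01, -1.59619123e-04,  1.04315879e-03,
        -8.70106354e-02],
       [ 1.03822829e-03,  3.25891575e-01, -9.45406581e-01,
        -1.28514477e+02],
       [ 0.00000000e+00,  0.00000000e+00,  0.00000000e+00,
         1.00000000e+00]])}
{'time': 0.1, 'joint_pos': array([-8.00658473e+01,  7.51146854e+00,  8.53240854e+01, -5.34221997e-04,
        8.72619662e+01, -4.89141471e+00]), 'qd': array([-0.01406971, -0.07387857,  0.00458079, -0.03968858,  0.04186626,
        0.01433266]), 'joint_efforts': array([ 9.85862862e-04, -5.70952427e+01, -5.01940799e+01, -1.29947944e-04,
        8.08407407e-03,  8.25536802e-06]), 'tool_pos': array([ 153.4780077 , -579.54028368,  244.33212653]), 'tcp_rot': array([-1.79902790e+02, -7.78368257e-03,  1.48255867e+01]), 'ft_force': array([-0.143331  , -0.42434144, -0.33912665]), 'wrist_torque': array([-0.00312359,  0.00440829, -0.0223251 ]), 'grip_force': 0.0, 'finger_gap': 85.25547681344977}
```

View pics/top0.png

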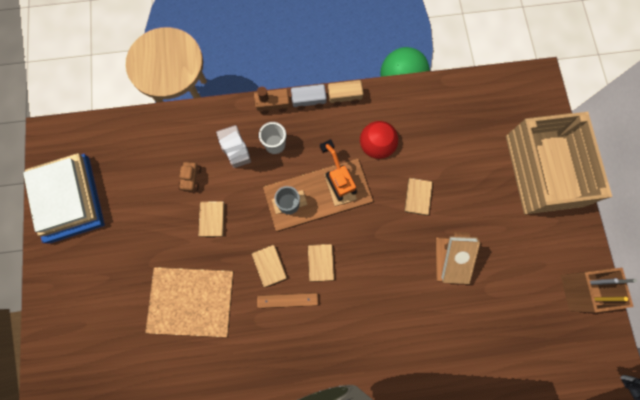

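View pics/scene0.png

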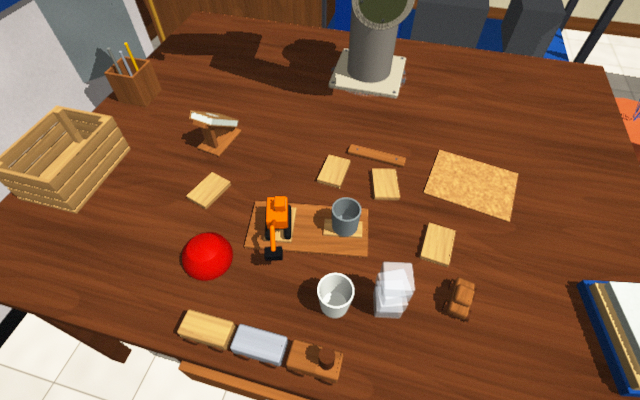

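```bash
cat > h.py <<'E'
import numpy as np, cv2
from scipy.spatial.transform import Rotation as R
from bench import *
def cam(n,s=None):
    c=camera_info(n); f=200/np.tan(np.radians(c["vertical_fov"]/2))
    K=np.array([[f,0,c["cx"]],[0,f,c["cy"]],[0,0,1]])
    if n=="wrist":
        s=s or sense(); T=np.eye(4); T[:3,:3]=R.from_euler("xyz",s["tcp_rot"],degrees=True).as_matrix(); T[:3,3]=s["tool_pos"]
        T=T@c["tool_from_camera"]; Rc,o=T[:3,:3],T[:3,3]
    else: Rc,o=R.from_euler("xyz",c["rotation"],degrees=True).as_matrix(),c["origin"]
    W=np.diag([1,-1,-1])@Rc.T      # world->cv cam
    return K,W,np.array(o)
def proj(C,p):
    K,W,o=C; q=(np.asarray(p,float)-o)@W.T@K.T; return q[...,:2]/q[...,2:]
def onz(C,px,z):
    K,W,o=C; px=np.atleast_2d(px); d=np.c_[px,np.ones(len(px))]@np.linalg.inv(K).T@W; return o+d*((z-o[2])/d[:,2])[:,None]
def rect(img,C,z,x0,x1,y0,y1,s):
    # world rect -> picture, up=+x, left=+y, s px/mm
    w,h=int((y1-y0)*s),int((x1-x0)*s)
    wc=np.array([[x1,y1,z],[x1,y0,z],[x0,y0,z],[x0,y1,z]],float)
    H=cv2.getPerspectiveTransform(proj(C,wc).astype(np.float32),np.float32([[0,0],[w,0],[w,h],[0,h]]))
    return cv2.warpPerspective(img,H,(w,h),flags=cv2.INTER_CUBIC)
def rows(p,rpy,claw,n=None,s=None):
    """scaled rows to reach pose p,rpy from present pose"""
    s=s or sense(); A=R.from_euler("xyz",s["tcp_rot"],degrees=True); B=R.from_euler("xyz",rpy,degrees=True)
    rv=(A.inv()*B).as_rotvec(); n=n or int(np.ceil(max(np.abs(rv).max()/.08,np.abs(np.array(p)-s["tool_pos"]).max()/28,1e-9)))
    out=[];st=(np.array(p)-s["tool_pos"])/n; Q=A; dq=R.from_rotvec(rv/n)
    for i in range(n):
        out.append(list(np.round(np.r_[Q.inv().apply(st)/30,rv/n/.08],3))+[claw]); Q=Q*dq
    return out
E
python3 - <<'E'
from h import *
for n in("top","scene"):
    C=cam(n); im=snapshot(n)[...,::-1]
    r=rect(im,C,0,250,850,-400,400,1)
    for v in range(-400,401,100): cv2.line(r,(400-v,0),(400-v,599),(255,255,0) if v==0 else (90,90,90),1)
    for v in range(300,850,100): cv2.line(r,(0,850-v),(799,850-v),(90,90,90),1)
    cv2.imwrite(f"pics/r{n}.png",r)
E
```

```text
(no output)
```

View pics/rtop.png

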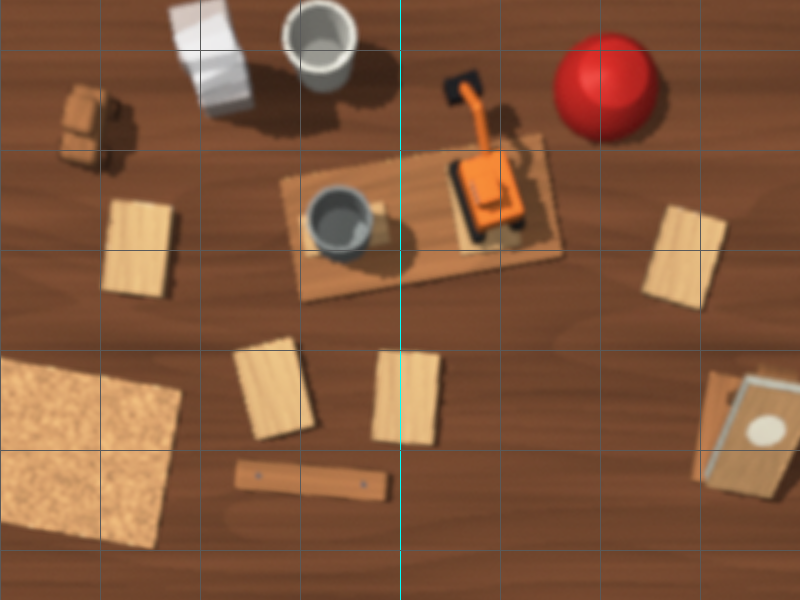

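View pics/rscene.png

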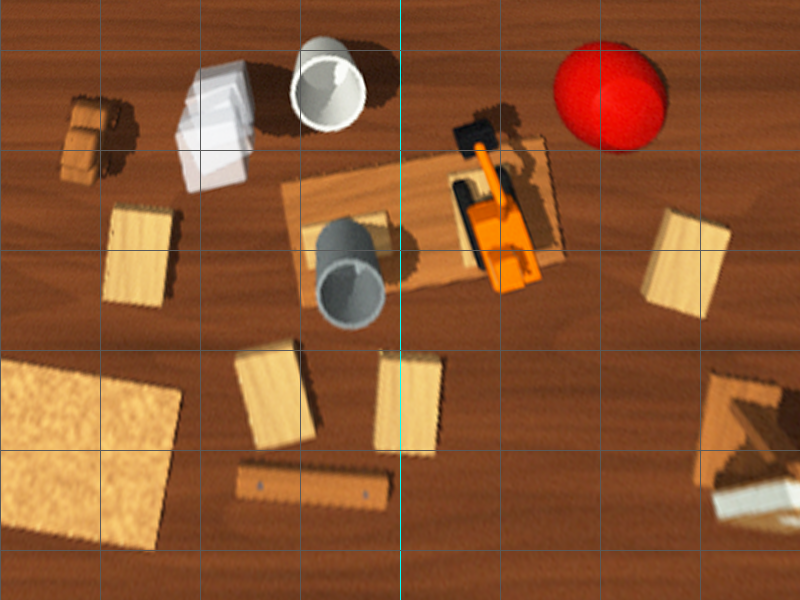

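The views show four tiles near (600,265), (460,125), (455,-3) and (595,-285) mm. The board is near (633,-22) with yaw about 10°, the mat near (396,331), and the book and rest near (420,-365). I'm moving the wrist camera over the scene now.

Call:
apply_moves(deltas=[[0.95, -0.75, -0.1, 0, 0, 0, 1], [0.95, -0.75, -0.1, 0, 0, 0, 1], [0.95, -0.75, -0.1, 0, 0, 0, 1], [0.95, -0.75, -0.1, 0, 0, 0, 1], [0.95, -0.75, -0.1, 0, 0, 0, 1], [0.95, -0.75, -0.1, 0, 0, 0, 1], [0.95, -0.75, -0.1, 0, 0, 0, 1], [0.95, -0.75, -0.1, 0, 0, 0, 1]])

```text
time: 1.2
tool_pos: [328.4, -346.6, 269.3]
tcp_rot: [-180.0, -0.0, 14.8]
ft_force: [0.6, 0.0, -1.0]
finger_gap: 85.7
grip_force: 0.0
```

```bash
python3 - <<'E'
from h import *
s=sense(); im=snapshot("wrist")[...,::-1]; cv2.imwrite("pics/w1.png",im); np.save("w1.npy",np.r_[s["tool_pos"],s["tcp_rot"]]); print(s["tool_pos"],s["tcp_rot"],s["time"])
E
```

```text
[ 328.4368231  -346.58939487  269.28368027] [-1.79995644e+02 -3.49307879e-03  1.48184856e+01] 1.2
```

Call:
apply_moves(deltas=[[0.95, -0.75, -0.1, 0, 0, 0, 1], [0.95, -0.75, -0.1, 0, 0, 0, 1], [0.95, -0.75, -0.1, 0, 0, 0, 1], [0.95, -0.75, -0.1, 0, 0, 0, 1], [0.95, -0.75, -0.1, 0, 0, 0, 1], [0.95, -0.75, -0.1, 0, 0, 0, 1], [0.95, -0.75, -0.1, 0, 0, 0, 1], [0.95, -0.75, -0.1, 0, 0, 0, 1]])

```text
time: 2.25
tool_pos: [502.8, -114.4, 293.2]
tcp_rot: [-180.0, 0.0, 14.8]
ft_force: [-0.7, -0.9, -0.0]
finger_gap: 85.9
grip_force: 0.0
```

Call:
apply_moves(deltas=[[0.95, -0.75, -0.1, 0, 0, 0, 1], [0.95, -0.75, -0.1, 0, 0, 0, 1], [0.95, -0.75, -0.1, 0, 0, 0, 1], [0.95, -0.75, -0.1, 0, 0, 0, 1], [0, 0, 0, 0, 0, 0, 1], [0, 0, 0, 0, 0, 0, 1]])

```text
time: 3.0
tool_pos: [589.1, 0.5, 304.9]
tcp_rot: [180.0, 0.1, 14.8]
ft_force: [-0.4, -0.3, -0.0]
finger_gap: 85.2
grip_force: 0.0
```

```bash
python3 - <<'E'
from h import *
s=sense(); im=snapshot("wrist")[...,::-1]; cv2.imwrite("pics/w2.png",im); np.save("w2.npy",np.r_[s["tool_pos"],s["tcp_rot"]]); print(s["tool_pos"],s["tcp_rot"],s["time"])
E
```

```text
[5.89146477e+02 5.48199287e-01 3.04867284e+02] [1.79996951e+02 5.34272578e-02 1.48462442e+01] 3.0
```

View pics/w2.png

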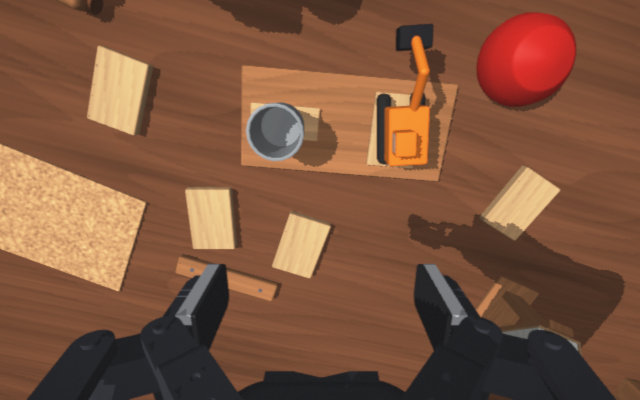

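View pics/w1.png

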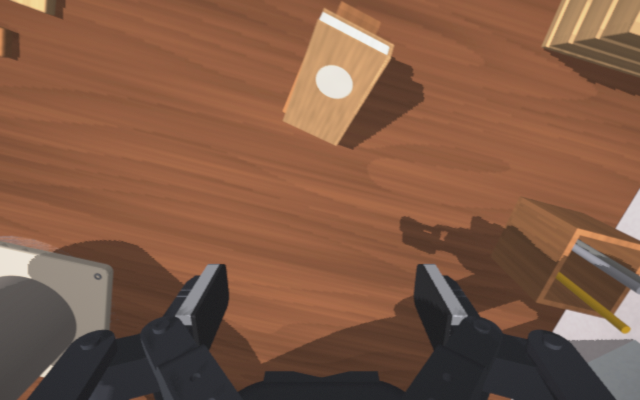

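w2 shows the pot at (275,131) and the excavator house around (408,136) with its bucket at (415,37). The tiles are at (121,90), (211,218), (302,245) and (521,202). In w1 the book's label is at (333,82). I'm fitting tile poses across the views and enlarging the board.

```bash
cat >> h.py <<'E'
from scipy.optimize import minimize
def boxpts(d,p,z0=0):
    x,y,z=d; c=np.array([[i*x/2,j*y/2,k*z] for i in(-1,1) for j in(-1,1) for k in(0,1)])
    a=np.radians(p[2]); return c@np.array([[np.cos(a),np.sin(a),0],[-np.sin(a),np.cos(a),0],[0,0,1]])+[p[0],p[1],(p[3] if len(p)>3 else z0)]
def lightmask(im,thr=105): # light wood: green channel
    return cv2.resize((im[...,1]).astype(np.float32),None,fx=4,fy=4,interpolation=cv2.INTER_LINEAR)>thr
def fitbox(views,d,p0,z0=None,thr=105):
    """views: list (img_bgr,C). silhouette fit; returns pose, IoUs"""
    M=[]
    for im,C in views:
        h=cv2.convexHull(proj(C,boxpts(d,list(p0)+([z0] if z0 is not None else []))).astype(np.float32)); x,y,w,hh=cv2.boundingRect(h); m=12
        x0,y0,x1,y1=max(x-m,0),max(y-m,0),min(x+w+m,640),min(y+hh+m,400)
        big=lightmask(im[y0:y1,x0:x1],thr); n,l,st,ce=cv2.connectedComponentsWithStats(big.astype(np.uint8))
        k=1+np.argmax(st[1:,4]); M.append(((l==k),C,x0,y0))
    def iou(p):
        r=[]
        for m,C,x0,y0 in M:
            q=list(p)+([z0] if z0 is not None else [])
            h=cv2.convexHull(proj(C,boxpts(d,q)).astype(np.float32))[:,0]
            t=np.zeros(m.shape,np.uint8); cv2.fillPoly(t,[np.int32(((h-[x0,y0])*4+1.5)*16)],1,shift=4); t=t>0
            r.append((m&t).sum()/(m|t).sum())
        return np.array(r)
    S=np.vstack([np.zeros(len(p0)),np.diag([10,10,8,8][:len(p0)])])+np.array(p0,float)
    b=minimize(lambda p:-iou(p).sum(),p0,method="Nelder-Mead",options=dict(initial_simplex=S,xatol=.05,fatol=1e-4,maxiter=500))
    return np.round(b.x,1),np.round(iou(b.x),3)
def wcam(f):
    v=np.load(f); return cam("wrist",dict(tool_pos=v[:3],tcp_rot=v[3:]))
E
python3 - <<'E'
from h import *
w2=cv2.imread("pics/w2.png"); C=wcam("w2.npy"); top=cv2.imread("pics/top0.png"); sc=cv2.imread("pics/scene0.png")
Ct,Cs=cam("top"),cam("scene")
for p in([600,265,-5],[460,125,15],[455,-3,-3],[595,-285,-15]):
    print([fitbox([v],(90,60,14),p,0.) for v in((w2,C),(top,Ct),(sc,Cs))], fitbox([(w2,C),(top,Ct),(sc,Cs)],(90,60,14),p+[0.]))
c=w2[10:195,230:470]; cv2.imwrite("pics/c2.png",cv2.resize(c,None,fx=3.2,fy=3.2,interpolation=cv2.INTER_CUBIC))
E
```

```text
[(array([598.5, 263.8,  -7.1]), array([0.895])), (array([601.2, 261.7,  -6. ]), array([0.969])), (array([596.7, 261.6,  -5.8]), array([0.921]))] (array([599.6, 261.3,  -6.3,   2.8]), array([0.88 , 0.956, 0.914]))
[(array([459.1, 126.1,  15.3]), array([0.929])), (array([461.1, 125.9,  14. ]), array([0.98])), (array([459.8, 126.7,  14.4]), array([0.937]))] (array([461. , 126. ,  14.4,   1.2]), array([0.919, 0.98 , 0.938]))
[(array([448.5,  -4.1,  -4.2]), array([0.956])), (array([452.4,  -4.7,  -5.3]), array([0.969])), (array([450.5,  -5.4,  -4.1]), array([0.918]))] (array([452.2,  -4.7,  -4.6,   1. ]), array([0.939, 0.972, 0.918]))
[(array([ 590.2, -281. ,  -17.2]), array([0.949])), (array([ 592.2, -282.1,  -16.4]), array([0.979])), (array([ 591.7, -281.1,  -17.3]), array([0.936]))] (array([ 592.4, -281.1,  -16.9,    1.3]), array([0.93 , 0.975, 0.927]))
```

View pics/c2.png

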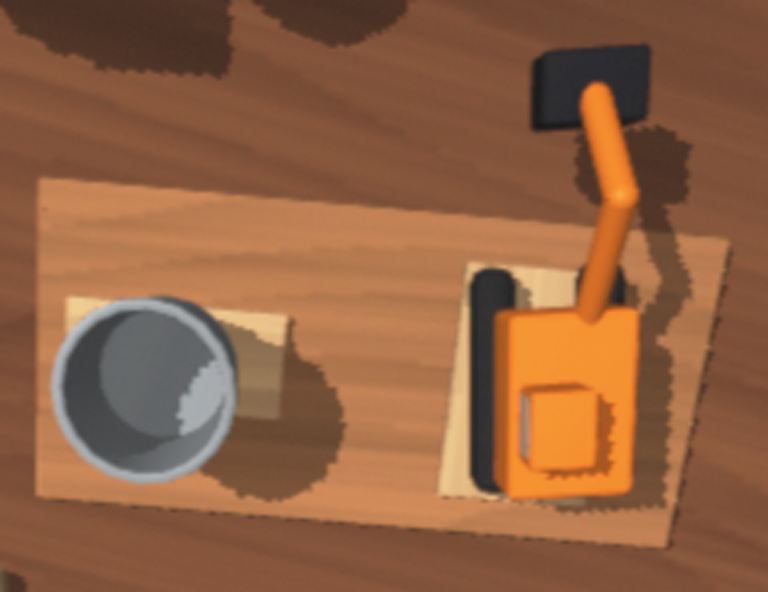

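The crop shows the pot rim centred at crop (145,390). The excavator roof corners are about (498,314), (637,308), (631,491) and (506,497). The board corners are (38,178), (730,240), (667,547) and (36,497).

```bash
python3 - <<'E'
from h import *
C=wcam("w2.npy"); Ct,Cs=cam("top"),cam("scene")
P=lambda a:np.array(a)/3.2+[230,10]-.35
def rigid(m,w):
    m=np.array(m,float);w=np.array(w)[:,:2];mc,wc=m.mean(0),w.mean(0);a=m-mc;b=w-wc
    t=np.arctan2((a[:,0]*b[:,1]-a[:,1]*b[:,0]).sum(),(a*b).sum());c,s=np.cos(t),np.sin(t)
    o=wc-[c*mc[0]-s*mc[1],s*mc[0]+c*mc[1]]; res=b-a@np.array([[c,s],[-s,c]])
    return np.round([*o,np.degrees(t)],1),np.round(np.hypot(*res.T),1)
bm=[[62,132],[62,-132],[-62,-132],[-62,132]]
print("board w",rigid(bm,onz(C,P([[38,178],[730,240],[667,547],[36,497]]),10)))
for n,c,q in(("top",Ct,[[281,178],[542,134],[563,256],[302,301]]),("scene",Cs,[[281,183],[545,137],[566,260],[303,307]])):
    w=np.array([[850-r,400-k,0] for k,r in q],float); print("board",n,rigid(bm,onz(c,proj(c,w),10)))
hm=[[28,22],[28,-22],[-36,-22],[-36,22]]
print("exc",rigid(hm,onz(C,P([[498,314],[637,308],[631,491],[506,497]]),72)))
for z in(78,80,82): print("pot w",onz(C,P([[145,390]]),z), onz(Ct,proj(Ct,[[850-219,400-339,0.]]),z),onz(Cs,proj(Cs,[[850-293,400-350,0.]]),z))
print("pads: ledge -y edge, pad +y edge", onz(C,P([[290,315],[280,418],[468,262],[440,495]]),16))
w=np.array([[459,219,0],[301,245,0.]]); print("mat",onz(Ct,proj(Ct,w),4))
E
```

```text
board w (array([629.9, -19.8,  10.1]), array([1.2, 1.3, 1.3, 0.9]))
board top (array([630.2, -21.7,   9.7]), array([0.9, 1.2, 1. , 0.9]))
board scene (array([634.5, -21.7,  10. ]), array([0.1, 0.5, 0.8, 0.3]))
exc (array([646.7, -80.8,  19.2]), array([1.4, 1.7, 0.4, 1.6]))
pot w [[611.88064001  57.93695539  78.        ]] [[611.47820775  57.67501799  78.        ]] [[613.50196862  57.68026028  78.        ]]
pot w [[612.20914196  57.73545975  80.        ]] [[610.97764898  57.58976204  80.        ]] [[614.95073704  57.87719004  80.        ]]
pot w [[612.53764391  57.53396411  82.        ]] [[610.4770902  57.5045061  82.       ]] [[616.39950547  58.07411979  82.        ]]
pads: ledge -y edge, pad +y edge [[643.77183663  16.43566182  16.        ]
 [604.66824454  10.20121472  16.        ]
 [679.67379223 -43.58346117  16.        ]
 [591.16551985 -60.36276142  16.        ]]
mat [[458.63465764 218.24546206   4.        ]
 [301.21868368 244.1493565    4.        ]]
```

Call:
apply_moves(deltas=[[0, 0, 0, 0, 0, -0.96, 1], [0.22, 0.8, 1, 0, 0, 0, 1], [0.22, 0.8, 1, 0, 0, 0, 1], [0.22, 0.8, 1, 0, 0, 0, 1], [0.22, 0.8, 1, 0, 0, 0, 1], [0, 0, 1, 0, 0, 0, 1], [0, 0, 1, 0, 0, 0, 1], [0, 0, 0, 0, 0, 0, 1]])

```text
time: 4.05
tool_pos: [643.2, -81.7, 122.0]
tcp_rot: [-179.8, 0.3, 19.1]
ft_force: [-0.1, -0.1, 0.2]
finger_gap: 85.3
grip_force: 0.0
```

```bash
python3 - <<'E'
from h import *
s=sense(); im=snapshot("wrist")[...,::-1]; cv2.imwrite("pics/w3.png",im); np.save("w3.npy",np.r_[s["tool_pos"],s["tcp_rot"]]); print(s["tool_pos"],s["tcp_rot"])
print(rows([645,-81.3,55],[180,0,19.2],1))
E
```

```text
[643.17461504 -81.73813515 122.04299897] [-179.82280226    0.31184447   19.14925012]
[[np.float64(0.007), np.float64(-0.003), np.float64(0.772), np.float64(-0.006), np.float64(0.01), np.float64(-0.002), 1], [np.float64(0.007), np.float64(-0.003), np.float64(0.772), np.float64(-0.006), np.float64(0.01), np.float64(-0.002), 1], [np.float64(0.006), np.float64(-0.003), np.float64(0.772), np.float64(-0.006), np.float64(0.01), np.float64(-0.002), 1]]
```

View pics/w3.png

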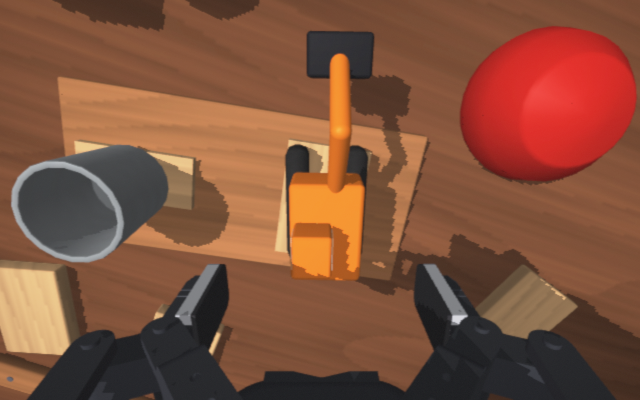

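w3 shows the excavator aligned with the jaws, its roof centre at column 327 against a jaw centre of about 321. I'm descending and gripping.

Call:
apply_moves(deltas=[[0.02, 0.08, 0.75, 0, 0, 0, 1], [0.02, 0, 0.75, 0, 0, 0, 1], [0.02, 0, 0.75, 0, 0, 0, 1], [0, 0, 0, 0, 0, 0, 1], [0, 0, 0, 0, 0, 0, 0], [0, 0, 0, 0, 0, 0, 0], [0, 0, 0, 0, 0, 0, 0], [0, 0, 0, 0, 0, 0, 0]], grip_force=40)

```text
time: 5.1
tool_pos: [649.5, -83.0, 59.3]
tcp_rot: [179.9, -0.1, 19.2]
ft_force: [-0.7, -0.3, 5.1]
finger_gap: 43.7
grip_force: 41.5
```

Call:
apply_moves(deltas=[[0, 0, 0, 0, 0, 0, 0], [0, 0, -0.3, 0, 0, 0, 0], [0, 0, -0.7, 0, 0, 0, 0], [0, 0, -1, 0, 0, 0, 0], [0, 0, -1, 0, 0, 0, 0], [0, 0, -1, 0, 0, 0, 0], [0, 0, -1, 0, 0, 0, 0], [0, 0, 0, 0, 0, 0, 0]])

```text
time: 6.1
tool_pos: [650.5, -83.2, 212.6]
tcp_rot: [179.8, -0.4, 19.2]
ft_force: [0.7, 0.6, -2.5]
finger_gap: 43.4
grip_force: 41.0
```

Call:
apply_moves(deltas=[[0, 0, 0, 0, 0, 0.89, 0], [0, 0, 0, 0, 0, 0.89, 0], [0, 0, 0, 0, 0, 0.89, 0], [0, 0, 0, 0, 0, 0.89, 0], [0, 0, 0, 0, 0, 0.89, 0], [0, 0, 0, 0, 0, 0.89, 0], [0, 0, 0, 0, 0, 0.89, 0]])

```text
time: 6.98
tool_pos: [647.6, -82.6, 206.0]
tcp_rot: [-180.0, 0.1, -9.5]
ft_force: [1.0, 1.1, -2.0]
finger_gap: 43.1
grip_force: 40.8
```

Call:
apply_moves(deltas=[[-0.96, -0.88, 0, 0, 0, 0, 0], [-0.96, -0.88, 0, 0, 0, 0, 0], [-0.96, -0.88, 0, 0, 0, 0, 0], [-0.96, -0.88, 0, 0, 0, 0, 0], [-0.96, -0.88, 0, 0, 0, 0, 0], [-0.96, -0.88, 0, 0, 0, 0, 0], [-0.96, -0.88, 0, 0, 0, 0, 0], [-0.96, -0.88, 0, 0, 0, 0, 0]])

```text
time: 7.98
tool_pos: [453.7, 163.7, 206.5]
tcp_rot: [180.0, 0.1, -9.3]
ft_force: [0.8, -0.2, -2.7]
finger_gap: 43.6
grip_force: 41.1
```

Call:
apply_moves(deltas=[[-0.96, -0.88, 0, 0, 0, 0, 0], [-0.96, -0.88, 0, 0, 0, 0, 0], [-0.96, -0.88, 0, 0, 0, 0, 0], [-0.96, -0.88, 0, 0, 0, 0, 0], [0, 0, 0.8, 0, 0, 0, 0], [0, 0, 0.8, 0, 0, 0, 0], [0, 0, 0, 0, 0, 0, 0], [0, 0, 0, 0, 0, 0, 0]])

```text
time: 8.98
tool_pos: [358.8, 285.8, 160.1]
tcp_rot: [180.0, 0.0, -9.3]
ft_force: [0.1, -0.2, -1.8]
finger_gap: 43.2
grip_force: 41.1
```

```bash
python3 - <<'E'
from h import *
s=sense(); print(s["tool_pos"],s["tcp_rot"])
for r in rows([358.6,287.4,47.3],[180,0,-9.35],0): print(*map(float,r))
E
```

```text
[358.79596236 285.76966189 160.0722433 ] [ 1.79993481e+02  9.91380133e-03 -9.34019959e+00]
-0.003 -0.011 0.752 0.0 0.0 0.0 0.0
-0.003 -0.011 0.752 0.0 0.0 0.0 0.0
-0.003 -0.011 0.752 0.0 0.0 0.0 0.0
-0.003 -0.011 0.752 0.0 0.0 0.0 0.0
-0.003 -0.011 0.752 0.0 0.0 0.0 0.0
```

Call:
apply_moves(deltas=[[0, -0.05, 1, 0, 0, 0, 0], [0, 0, 1, 0, 0, 0, 0], [0, 0, 1, 0, 0, 0, 0], [0, 0, 0.5, 0, 0, 0, 0], [0, 0, 0.1, 0, 0, 0, 0], [0, 0, 0, 0, 0, 0, 0]])

```text
time: 9.72
tool_pos: [359.8, 287.8, 52.9]
tcp_rot: [-179.9, -0.1, -9.3]
ft_force: [-0.2, 0.7, -2.0]
finger_gap: 43.4
grip_force: 41.1
```

Call:
apply_moves(deltas=[[0, 0, 0.08, 0, 0, 0, 0], [0, 0, 0, 0, 0, 0, 0]])

```text
time: 9.98
tool_pos: [359.4, 287.6, 50.0]
tcp_rot: [-180.0, -0.0, -9.3]
ft_force: [0.3, -0.0, -1.2]
finger_gap: 43.2
grip_force: 41.1
```

Call:
apply_moves(deltas=[[0, 0, 0.07, 0, 0, 0, 0], [0, 0, 0, 0, 0, 0, 0]])

```text
time: 10.22
tool_pos: [359.1, 287.4, 47.3]
tcp_rot: [-180.0, -0.0, -9.3]
ft_force: [-0.4, -0.3, -0.8]
finger_gap: 43.0
grip_force: 41.3
```

Call:
apply_moves(deltas=[[0, 0, 0.06, 0, 0, 0, 0], [0, 0, 0, 0, 0, 0, 0]])

```text
time: 10.48
tool_pos: [359.5, 287.7, 47.2]
tcp_rot: [-180.0, -0.0, -9.3]
ft_force: [-5.7, -2.7, 15.0]
finger_gap: 43.0
grip_force: 43.3
```

Call:
apply_moves(deltas=[[0, 0, 0.05, 0, 0, 0, 0], [0, 0, 0, 0, 0, 0, 0]])

```text
time: 10.72
tool_pos: [359.5, 287.8, 47.1]
tcp_rot: [180.0, -0.0, -9.3]
ft_force: [-14.2, -8.7, 33.9]
finger_gap: 43.2
grip_force: 45.6
```

Call:
apply_moves(deltas=[[0, 0, -0.1, 0, 0, 0, 0], [0, 0, 0, 0, 0, 0, 0.7], [0, 0, 0, 0, 0, 0, 1], [0, 0, 0, 0, 0, 0, 1], [0, 0, -1, 0, 0, 0, 1], [0, 0, -1, 0, 0, 0, 1], [0, 0, -1, 0, 0, 0, 1], [0, 0, -1, 0, 0, 0, 1]])

```text
time: 11.72
tool_pos: [358.9, 287.2, 167.7]
tcp_rot: [180.0, 0.0, -9.3]
ft_force: [0.9, 0.7, -0.1]
finger_gap: 85.2
grip_force: 0.0
```

Call:
apply_moves(deltas=[[0.95, 0.62, 0, 0, 0, 0, 1], [0.95, 0.62, 0, 0, 0, 0, 1], [0.95, 0.62, 0, 0, 0, 0, 1], [0.95, 0.62, 0, 0, 0, 0, 1], [0.95, 0.62, 0, 0, 0, 0, 1], [0.95, 0.62, 0, 0, 0, 0, 1], [0.95, 0.62, 0, 0, 0, 0, 1], [0.95, 0.62, 0, 0, 0, 0, 1]])

```text
time: 12.72
tool_pos: [560.6, 102.7, 166.6]
tcp_rot: [180.0, 0.0, -9.3]
ft_force: [-0.1, 1.2, 0.2]
finger_gap: 85.7
grip_force: 0.0
```

Call:
apply_moves(deltas=[[0.95, 0.62, 0, 0, 0, 0, 1], [0.95, 0.62, 0, 0, 0, 0, 1], [0, 0, 0, 0, 0, 0, 1], [0, 0, 0, 0, 0, 0, 1]])

```text
time: 13.22
tool_pos: [609.5, 57.9, 166.4]
tcp_rot: [-180.0, 0.1, -9.3]
ft_force: [-0.3, 0.1, -0.5]
finger_gap: 85.4
grip_force: 0.0
```

```bash
python3 - <<'E'
from h import *
s=sense(); print(s["tool_pos"],s["tcp_rot"])
w=snapshot("wrist")[...,::-1]; C=cam("wrist",s); t=snapshot("top")[...,::-1]; S=snapshot("scene")[...,::-1]
cv2.imwrite("pics/top4.png",t);cv2.imwrite("pics/scene4.png",S)
a=cv2.resize(w,None,fx=.9,fy=.9); r=rect(S,cam("scene"),4,280,560,180,480,1); 
c=np.zeros((660,580,3),np.uint8); c[:360,:576]=a; c[360:640,:300]=r; cv2.imwrite("pics/m4.png",c[:,:].copy()[:600+40]); 
cv2.imwrite("pics/m4.png",cv2.resize(c[:640],None,fx=.93,fy=.93))
print(proj(C,[612,57.7,80]))
E
```

```text
[609.53769418  57.881205   166.38713003] [-1.79995483e+02  7.65835532e-02 -9.34298378e+00]
[320.88378537 207.87150611]
```

View pics/m4.png

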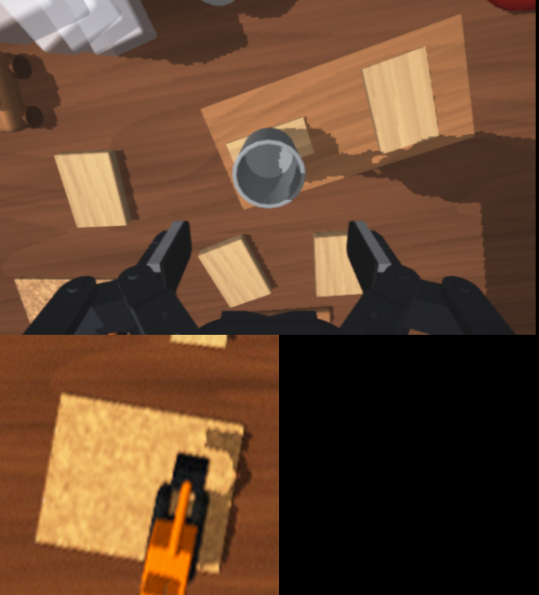

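The excavator stands on the mat. The pot rim projects exactly where expected, at (320,207). I'm grasping the pot.

Call:
apply_moves(deltas=[[0.08, 0, 1, 0, 0, 0, 1], [0, 0, 1, 0, 0, 0, 1], [0, 0, 1, 0, 0, 0, 1], [0, 0, 0.6, 0, 0, 0, 1], [0, 0, 0, 0, 0, 0, 1], [0, 0, 0, 0, 0, 0, 0], [0, 0, 0, 0, 0, 0, 0], [0, 0, 0, 0, 0, 0, 0]], grip_force=40)

```text
time: 14.38
tool_pos: [614.2, 57.3, 61.4]
tcp_rot: [-180.0, -0.2, -9.3]
ft_force: [-0.9, 0.5, 7.3]
finger_gap: 60.9
grip_force: 44.2
```

Call:
apply_moves(deltas=[[0, 0, 0, 0, 0, 0, 0], [0, 0, -0.3, 0, 0, 0, 0], [0, 0, -0.7, 0, 0, 0, 0], [0, 0, -1, 0, 0, 0, 0], [0, 0, -1, 0, 0, 0, 0], [0, 0, -1, 0, 0, 0, 0], [0, 0, -1, 0, 0, 0, 0], [0, 0, 0, 0, 0, 0, 0]])

```text
time: 15.38
tool_pos: [614.6, 57.3, 213.8]
tcp_rot: [-179.9, -0.4, -9.3]
ft_force: [1.2, -0.1, -2.1]
finger_gap: 61.0
grip_force: 43.9
```

Call:
apply_moves(deltas=[[-0.86, -0.96, 0, 0, 0, 0, 0], [-0.86, -0.96, 0, 0, 0, 0, 0], [-0.86, -0.96, 0, 0, 0, 0, 0], [-0.86, -0.96, 0, 0, 0, 0, 0], [-0.86, -0.96, 0, 0, 0, 0, 0], [-0.86, -0.96, 0, 0, 0, 0, 0], [-0.86, -0.96, 0, 0, 0, 0, 0], [-0.86, -0.96, 0, 0, 0, 0, 0]])

```text
time: 16.38
tool_pos: [444.7, 318.7, 207.9]
tcp_rot: [179.9, 0.1, -9.3]
ft_force: [0.5, -0.1, -2.2]
finger_gap: 61.2
grip_force: 44.0
```

Call:
apply_moves(deltas=[[-0.86, -0.96, 0, 0, 0, 0, 0], [-0.86, -0.96, 0, 0, 0, 0, 0], [0, 0, 1, 0, 0, 0, 0], [0, 0, 1, 0, 0, 0, 0], [0, 0, 1, 0, 0, 0, 0], [0, 0, 1, 0, 0, 0, 0], [0, 0, 0.9, 0, 0, 0, 0], [0, 0, 0, 0, 0, 0, 0]])

```text
time: 17.38
tool_pos: [402.1, 381.2, 58.5]
tcp_rot: [179.7, 0.3, -9.3]
ft_force: [-0.6, -0.4, -2.6]
finger_gap: 60.8
grip_force: 44.2
```

Call:
apply_moves(deltas=[[0, 0, 0, 0, 0, 0, 0]])

```text
time: 17.5
tool_pos: [404.7, 383.4, 62.6]
tcp_rot: [-180.0, -0.0, -9.3]
ft_force: [0.6, 0.2, -1.6]
finger_gap: 61.2
grip_force: 44.3
```

Call:
apply_moves(deltas=[[0, 0, 0.3, 0, 0, 0, 0], [0, 0, 0, 0, 0, 0, 0], [0, 0, 0.08, 0, 0, 0, 0], [0, 0, 0, 0, 0, 0, 0]])

```text
time: 18.0
tool_pos: [404.5, 383.2, 50.6]
tcp_rot: [180.0, 0.0, -9.3]
ft_force: [-0.7, -0.4, -1.5]
finger_gap: 61.2
grip_force: 44.3
```

Call:
apply_moves(deltas=[[0, 0, 0.08, 0, 0, 0, 0], [0, 0, 0, 0, 0, 0, 0]])

```text
time: 18.25
tool_pos: [404.9, 383.5, 49.4]
tcp_rot: [-180.0, -0.0, -9.3]
ft_force: [-3.4, -3.5, 7.9]
finger_gap: 61.4
grip_force: 45.0
```

Call:
apply_moves(deltas=[[0, 0, -0.03, 0, 0, 0, 0.6], [0, 0, 0, 0, 0, 0, 1], [0, 0, 0, 0, 0, 0, 1], [0, 0, 0, 0, 0, 0, 1], [0, 0, -1, 0, 0, 0, 1], [0, 0, -1, 0, 0, 0, 1], [0, 0, -1, 0, 0, 0, 1], [0, 0, -1, 0, 0, 0, 1]])

```text
time: 19.25
tool_pos: [404.5, 383.2, 170.1]
tcp_rot: [-180.0, -0.0, -9.3]
ft_force: [-0.2, -0.1, -0.7]
finger_gap: 85.0
grip_force: 0.0
```

Call:
apply_moves(deltas=[[0, 0, 0, 0, 0, -0.86, 1], [0, 0, 0, 0, 0, -0.86, 1], [0, 0, 0, 0, 0, -0.86, 1], [0, 0, 0, 0, 0, -0.86, 1], [0, 0, 0, 0, 0, -0.86, 1], [0, 0, 0, 0, 0, -0.86, 1]])

```text
time: 20.0
tool_pos: [404.5, 383.2, 169.0]
tcp_rot: [180.0, 0.0, 14.5]
ft_force: [-0.3, 0.3, -0.3]
finger_gap: 85.3
grip_force: 0.0
```

Call:
apply_moves(deltas=[[-0.04, 0.97, 0, 0, 0, 0, 1], [-0.04, 0.97, 0, 0, 0, 0, 1], [-0.04, 0.97, 0, 0, 0, 0, 1], [-0.04, 0.97, 0, 0, 0, 0, 1], [-0.04, 0.97, 0, 0, 0, 0, 1], [-0.04, 0.97, 0, 0, 0, 0, 1], [-0.04, 0.97, 0, 0, 0, 0, 1], [-0.04, 0.97, 0, 0, 0, 0, 1]])

```text
time: 21.0
tool_pos: [453.0, 154.4, 169.1]
tcp_rot: [-180.0, -0.0, 14.3]
ft_force: [-0.4, -0.6, -0.4]
finger_gap: 85.4
grip_force: 0.0
```

Call:
apply_moves(deltas=[[-0.04, 0.97, 0, 0, 0, 0, 1], [0, 0, 0, 0, 0, 0, 1], [0, 0, 0, 0, 0, 0, 1], [0, 0, 0, 0, 0, 0, 1]])

```text
time: 21.5
tool_pos: [458.7, 127.6, 169.1]
tcp_rot: [-180.0, 0.0, 14.4]
ft_force: [0.3, 0.1, 0.9]
finger_gap: 85.4
grip_force: 0.0
```

```bash
cat >> h.py <<'E'
def look(tag):
    s=sense(); im=snapshot("wrist")[...,::-1].copy(); cv2.imwrite(f"pics/{tag}.png",im); np.save(f"{tag}.npy",np.r_[s["tool_pos"],s["tcp_rot"]])
    print(tag,np.round(s["tool_pos"],1),np.round(s["tcp_rot"],1),s["time"]); return im,cam("wrist",s)
E
python3 - <<'E'
from h import *
v=look("t2"); 
for thr in(95,105,115): print(fitbox([v],(90,60,14),[461,126,14.4],0.,thr))
t=snapshot("top")[...,::-1].copy(); cv2.imwrite("pics/top5.png",t);Ct=cam("top")
for p in([600,262,-6],[452,-4.5,-4.6],[592,-281,-17]): print(fitbox([(t,Ct)],(90,60,14),p,0.))
c=np.vstack([cv2.resize(v[0],None,fx=.9,fy=.9)]);cv2.imwrite("pics/t2v.png",c)
E
```

```text
t2 [458.7 127.6 169.1] [-180.     0.    14.4] 21.5
(array([459.5, 125.9,  14.5]), array([0.99]))
(array([459.1, 125.8,  14.3]), array([0.985]))
(array([459.5, 125.7,  14.5]), array([0.974]))
(array([592.6, 253.8,  -0.8]), array([0.379]))
(array([454.4,  -4.4,  -6.7]), array([0.846]))
(array([ 592.6, -281.9,  -16.9]), array([0.978]))
```

View pics/t2v.png

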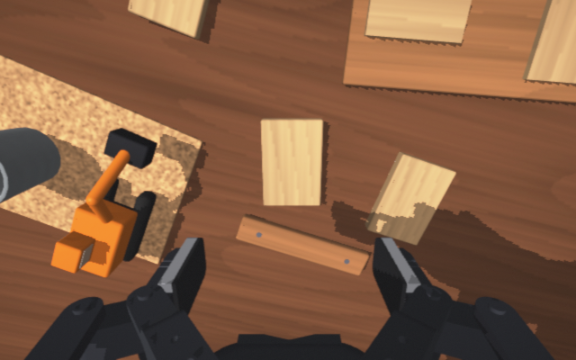

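Call:
apply_moves(deltas=[[0.01, 0.06, 1, 0, 0, 0, 1], [0, 0, 1, 0, 0, 0, 1], [0, 0, 1, 0, 0, 0, 1], [0, 0, 1, 0, 0, 0, 1], [0, 0, 0.5, 0, 0, 0, 1], [0, 0, 0.1, 0, 0, 0, 1], [0, 0, 0, 0, 0, 0, 1], [0, 0, 0, 0, 0, 0, 1]], grip_force=40)

```text
time: 22.6
tool_pos: [460.7, 125.3, 32.4]
tcp_rot: [180.0, -0.1, 14.3]
ft_force: [0.4, 0.5, 0.5]
finger_gap: 85.7
grip_force: 0.0
```

Call:
apply_moves(deltas=[[0, 0, 0.4, 0, 0, 0, 1], [0, 0, 0, 0, 0, 0, 1], [0, 0, 0, 0, 0, 0, 1]])

```text
time: 22.98
tool_pos: [459.4, 125.1, 18.8]
tcp_rot: [-180.0, 0.0, 14.3]
ft_force: [-0.2, -0.1, -0.5]
finger_gap: 85.2
grip_force: 0.0
```

Call:
apply_moves(deltas=[[0, 0, 0, 0, 0, 0, 0], [0, 0, 0, 0, 0, 0, 0], [0, 0, 0, 0, 0, 0, 0], [0, 0, 0, 0, 0, 0, 0]])

```text
time: 23.48
tool_pos: [460.1, 125.2, 19.8]
tcp_rot: [180.0, -0.0, 14.3]
ft_force: [-1.8, -0.6, 5.6]
finger_gap: 58.1
grip_force: 42.5
```

Call:
apply_moves(deltas=[[0, 0, 0, 0, 0, 0, 0], [0, 0, -0.2, 0, 0, 0, 0], [0, 0, -0.5, 0, 0, 0, 0], [0, 0, -1, 0, 0, 0, 0], [0, 0, -1, 0, 0, 0, 0], [0, 0, -1, 0, 0, 0, 0], [0, 0, -1, 0, 0, 0, 0], [0, 0, 0, 0, 0, 0, 0]])

```text
time: 24.48
tool_pos: [461.8, 125.5, 163.9]
tcp_rot: [180.0, -0.4, 14.3]
ft_force: [1.1, -0.4, 0.0]
finger_gap: 58.0
grip_force: 43.0
```

```bash
python3 - <<'E'
from h import *
im,C=look("g2"); s=sense()
T=R.from_euler("xyz",s["tcp_rot"],degrees=True)
p=s["tool_pos"]+T.apply([0,0,0])
print(s["finger_gap"])
for dz in(0,3,6,9): print(dz, fitbox([(im,C)],(90,60,14),[p[0],p[1],14.4],p[2]-20+dz))
c=im[150:400,120:520]; cv2.imwrite("pics/g2c.png",cv2.resize(c,None,fx=2,fy=2))
E
```

```text
g2 [461.8 125.5 163.9] [180.   -0.4  14.3] 24.475
58.00265875636747
0 (array([460.2, 125.5,  14.5]), array([0.966]))
3 (array([461. , 125.5,  14.2]), array([0.933]))
6 (array([461.5, 126.4,  14.4]), array([0.896]))
9 (array([469.5, 126.8,  14.6]), array([0.861]))
```

View pics/g2c.png

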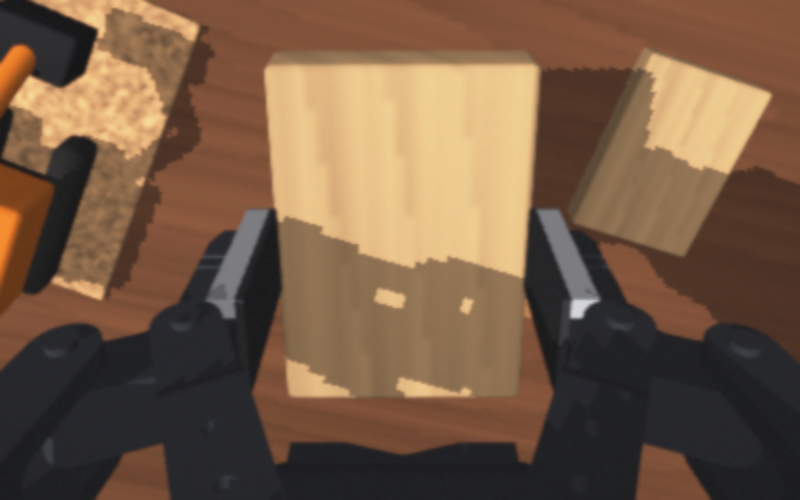

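The tile is held flat between the jaws. I'm moving towards the pad to measure it close up.

Call:
apply_moves(deltas=[[0, 0, -0.4, 0, 0, 0.98, 0], [0.43, 0.85, -0.1, 0, 0, 0, 0], [0.43, 0.85, -0.1, 0, 0, 0, 0], [0.43, 0.85, -0.1, 0, 0, 0, 0], [0.43, 0.85, -0.1, 0, 0, 0, 0], [0.43, 0.85, -0.1, 0, 0, 0, 0], [0.43, 0.85, -0.1, 0, 0, 0, 0], [0.43, 0.85, -0.1, 0, 0, 0, 0]])

```text
time: 25.52
tool_pos: [578.6, -36.0, 191.4]
tcp_rot: [-179.9, 0.1, 9.8]
ft_force: [0.3, -0.4, -0.6]
finger_gap: 58.2
grip_force: 43.0
```

Call:
apply_moves(deltas=[[0.2, 0.85, 0, 0, 0, 0, 0], [0, 0, 0, 0, 0, 0, 0], [0, 0, 0, 0, 0, 0, 0], [0, 0, 0, 0, 0, 0, 0]])

```text
time: 26.02
tool_pos: [588.8, -58.5, 192.6]
tcp_rot: [-180.0, 0.0, 9.9]
ft_force: [-0.1, 0.4, -1.6]
finger_gap: 57.9
grip_force: 43.0
```

```bash
python3 - <<'E'
from h import *
im,C=look("p1"); s=sense(); p=s["tool_pos"]
print("hand",fitbox([(im,C)],(90,60,14),[p[0],p[1],9.9],p[2]-19.5))
for thr in(140,150,160): print("pad",fitbox([(im,C)],(90,60,6),[641,-82,9.9],10.,thr))
cv2.imwrite("pics/p1c.png",cv2.resize(im[:330,80:560],None,fx=1.5,fy=1.5))
E
```

```text
p1 [588.8 -58.5 192.6] [-180.     0.     9.9] 26.025
hand (array([594.7, -56.2,   9.1]), array([0.682]))
pad (array([640.9, -80.8,  10.1]), array([0.992]))
pad (array([640.6, -80.9,  10. ]), array([0.976]))
pad (array([640.3, -80.5,  10.3]), array([0.956]))
```

View pics/p1c.png

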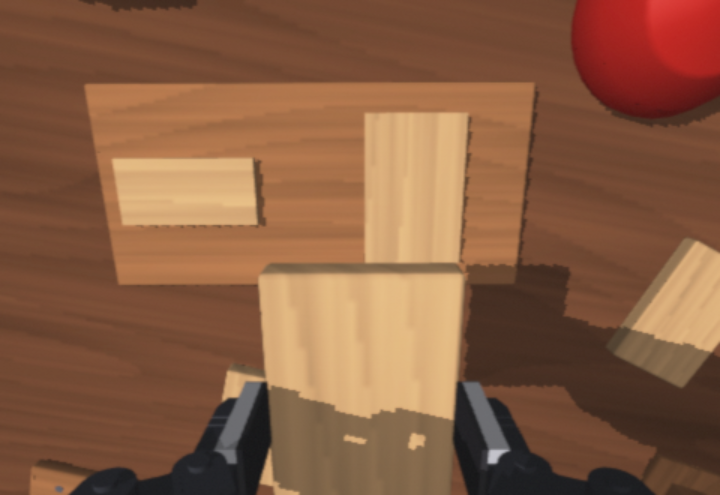

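The crop shows the empty pad and ledge with the held tile's front edge at crop row 272. I'm working out the in-hand offset from that.

```bash
python3 - <<'E'
from h import *
C=wcam("p1.npy"); v=np.load("p1.npy"); T=R.from_euler("xyz",v[3:],degrees=True)
px=np.array([[260,272],[463,272]])/1.5+[80,0]-.2
for z in(185.5,187): print(T.inv().apply(onz(C,px,z)-v[:3]).round(1))
for r in rows([640.8,-81.2,37],[180,0,10],0): print(*map(float,r))
E
```

```text
[[ 44.8 -29.3   7.1]
 [ 44.9  28.7   7.1]]
[[ 45.3 -29.    5.6]
 [ 45.3  28.4   5.6]]
0.262 0.173 0.866 -0.001 0.001 -0.004 0.0
0.262 0.173 0.866 -0.001 0.001 -0.004 0.0
0.262 0.173 0.866 -0.001 0.001 -0.004 0.0
0.262 0.174 0.866 -0.001 0.001 -0.004 0.0
0.262 0.174 0.866 -0.001 0.001 -0.004 0.0
0.262 0.174 0.866 -0.001 0.001 -0.004 0.0
```

Call:
apply_moves(deltas=[[0.79, 0.52, 0.2, 0, 0, 0, 0], [0.78, 0.52, 0.6, 0, 0, 0, 0], [0, 0, 1, 0, 0, 0, 0], [0, 0, 1, 0, 0, 0, 0], [0, 0, 1, 0, 0, 0, 0], [0, 0, 0.6, 0, 0, 0, 0], [0, 0, 0.1, 0, 0, 0, 0], [0, 0, 0, 0, 0, 0, 0]])

```text
time: 27.08
tool_pos: [641.7, -82.1, 59.1]
tcp_rot: [180.0, -0.1, 9.8]
ft_force: [0.6, -0.6, -0.1]
finger_gap: 58.2
grip_force: 43.0
```

Call:
apply_moves(deltas=[[0, 0, 0.1, 0, 0, 0, 0], [0, 0, 0, 0, 0, 0, 0], [0, 0, 0, 0, 0, 0, 0]])

```text
time: 27.45
tool_pos: [641.4, -82.2, 55.6]
tcp_rot: [180.0, -0.0, 9.8]
ft_force: [1.3, -1.0, -0.7]
finger_gap: 58.3
grip_force: 43.0
```

Call:
apply_moves(deltas=[[-0.01, -0.03, 0.3, 0, 0, -0.04, 0], [0, 0, 0.25, 0, 0, 0, 0], [0, 0, 0, 0, 0, 0, 0], [0, 0, 0, 0, 0, 0, 0]])

```text
time: 27.95
tool_pos: [640.6, -81.3, 38.4]
tcp_rot: [-180.0, 0.0, 10.0]
ft_force: [-0.6, -0.5, 0.1]
finger_gap: 58.1
grip_force: 43.0
```

Call:
apply_moves(deltas=[[0, 0, 0.08, 0, 0, 0, 0], [0, 0, 0, 0, 0, 0, 0]])

```text
time: 28.2
tool_pos: [640.6, -81.3, 36.1]
tcp_rot: [-180.0, 0.0, 10.0]
ft_force: [-0.0, 0.2, -0.4]
finger_gap: 57.9
grip_force: 43.0
```

Call:
apply_moves(deltas=[[0, 0, 0.05, 0, 0, 0, 0], [0, 0, 0, 0, 0, 0, 0]])

```text
time: 28.45
tool_pos: [640.9, -81.3, 35.8]
tcp_rot: [180.0, -0.0, 10.0]
ft_force: [-3.7, -0.4, 5.9]
finger_gap: 58.2
grip_force: 43.9
```

Call:
apply_moves(deltas=[[0, 0, 0, 0, 0, 0, 0.5], [0, 0, 0, 0, 0, 0, 1], [0, 0, 0, 0, 0, 0, 1], [0, 0, -0.5, 0, 0, 0, 1], [0, 0, -1, 0, 0, 0, 1], [0, 0, -1, 0, 0, 0, 1], [0, 0, -1, 0, 0, 0, 1], [0, 0, -1, 0, 0, 0, 1]])

```text
time: 29.45
tool_pos: [640.9, -81.3, 172.0]
tcp_rot: [180.0, -0.1, 10.0]
ft_force: [0.1, 0.7, -0.6]
finger_gap: 85.8
grip_force: 0.0
```

Call:
apply_moves(deltas=[[0, 0, 0, 0, 0, 0.8, 1], [0, 0, 0, 0, 0, 0.8, 1], [0, 0, 0, 0, 0, 0.8, 1], [0, 0, 0, 0, 0, 0.8, 1]])

```text
time: 29.95
tool_pos: [640.9, -81.3, 171.0]
tcp_rot: [180.0, -0.1, -4.8]
ft_force: [0.3, 0.1, -0.7]
finger_gap: 85.8
grip_force: 0.0
```

```bash
python3 - <<'E'
from h import *
im,C=look("q1")
for thr in(140,150): print(fitbox([(im,C)],(90,60,20),[641,-81.2,10],10.,thr))
t=snapshot("top")[...,::-1].copy();Ct=cam("top")
for p in([600,262,-6],[592,-281,-17]): print(fitbox([(t,Ct)],(90,60,14),p,0.))
E
```

```text
q1 [640.9 -81.3 171. ] [ 1.8e+02 -1.0e-01 -4.8e+00] 29.95
(array([638.2, -80.6,  10.1]), array([0.95]))
(array([638.2, -81.1,  10.7]), array([0.936]))
(array([601.3, 262.4,  -6. ]), array([0.968]))
(array([ 604.8, -237.5,  -13.7]), array([0.451]))
```

Call:
apply_moves(deltas=[[-0.93, -0.29, 0, 0, 0, 0, 1], [-0.93, -0.29, 0, 0, 0, 0, 1], [-0.93, -0.29, 0, 0, 0, 0, 1], [-0.93, -0.29, 0, 0, 0, 0, 1], [-0.93, -0.29, 0, 0, 0, 0, 1], [-0.93, -0.29, 0, 0, 0, 0, 1], [-0.93, -0.29, 0, 0, 0, 0, 1], [0, 0, 0, 0, 0, 0, 1]])

```text
time: 31.05
tool_pos: [450.0, -4.2, 170.3]
tcp_rot: [-180.0, -0.0, -4.5]
ft_force: [0.6, -0.9, -0.4]
finger_gap: 85.4
grip_force: 0.0
```

Call:
apply_moves(deltas=[[0, 0, 0, 0, 0, 0, 1], [0, 0, 0, 0, 0, 0, 1]])

```text
time: 31.3
tool_pos: [451.7, -5.1, 170.1]
tcp_rot: [180.0, -0.0, -4.6]
ft_force: [-0.1, -0.1, 0.6]
finger_gap: 85.6
grip_force: 0.0
```

```bash
python3 - <<'E'
from h import *
im,C=look("t3"); b=[fitbox([(im,C)],(90,60,14),[451,-4.6,-4.6],0.,thr) for thr in(60,75,95)]; print(b)
x,y,a=b[0][0]
for r in rows([x,y,20],[180,0,a],1): print(*map(float,r))
E
```

```text
t3 [451.7  -5.1 170.1] [180.   -0.   -4.6] 31.3
[(array([462.2,  -3.8,  -5. ]), array([0.597])), (array([461.9,  -5.1,  -4.2]), array([0.611])), (array([451.1,  -4.4,  -4.6]), array([0.954]))]
0.058 -0.012 0.833 0.0 -0.0 0.013 1.0
0.058 -0.012 0.833 0.0 -0.0 0.013 1.0
0.058 -0.012 0.833 0.0 -0.0 0.013 1.0
0.058 -0.012 0.833 0.0 -0.0 0.013 1.0
0.058 -0.012 0.833 0.0 -0.0 0.013 1.0
0.058 -0.012 0.833 0.0 -0.0 0.013 1.0
```

Call:
apply_moves(deltas=[[-0.02, -0.02, 1, 0, 0, 0, 1], [0, 0, 1, 0, 0, 0, 1], [0, 0, 1, 0, 0, 0, 1], [0, 0, 1, 0, 0, 0, 1], [0, 0, 0.6, 0, 0, 0, 1], [0, 0, 0.2, 0, 0, 0, 1], [0, 0, 0.2, 0, 0, 0, 1], [0, 0, 0, 0, 0, 0, 1]])

```text
time: 32.35
tool_pos: [450.7, -4.2, 19.9]
tcp_rot: [180.0, -0.0, -4.7]
ft_force: [-0.4, -0.5, 0.7]
finger_gap: 85.1
grip_force: 0.0
```

Call:
apply_moves(deltas=[[0, 0, 0, 0, 0, 0, 1], [0, 0, 0, 0, 0, 0, 1]])

```text
time: 32.6
tool_pos: [450.9, -4.2, 20.3]
tcp_rot: [180.0, -0.1, -4.7]
ft_force: [-0.3, 0.5, 0.3]
finger_gap: 85.1
grip_force: 0.0
```

Call:
apply_moves(deltas=[[0, 0, 0, 0, 0, 0, 0], [0, 0, 0, 0, 0, 0, 0], [0, 0, 0, 0, 0, 0, 0], [0, 0, 0, 0, 0, 0, 0]])

```text
time: 33.1
tool_pos: [450.7, -4.1, 20.4]
tcp_rot: [180.0, -0.0, -4.6]
ft_force: [-3.0, 0.2, 7.4]
finger_gap: 58.0
grip_force: 41.3
```

Call:
apply_moves(deltas=[[0, 0, 0, 0, 0, 0, 0], [0, 0, -0.2, 0, 0, 0, 0], [0, 0, -0.5, 0, 0, 0, 0], [0, 0, -1, 0, 0, 0, 0], [0, 0, -1, 0, 0, 0, 0], [0, 0, -1, 0, 0, 0, 0], [0, 0, -1, 0, 0, -0.8, 0], [0, 0, -0.9, 0, 0, -0.8, 0]])

```text
time: 34.1
tool_pos: [450.5, -4.1, 190.0]
tcp_rot: [180.0, -0.1, 2.8]
ft_force: [0.0, 0.3, -1.0]
finger_gap: 58.1
grip_force: 42.9
```

Call:
apply_moves(deltas=[[0, 0, 0, 0, 0, -0.8, 0], [0, 0, 0, 0, 0, -0.8, 0], [0.83, 0.52, 0, 0, 0, 0, 0], [0.83, 0.52, 0, 0, 0, 0, 0], [0.83, 0.52, 0, 0, 0, 0, 0], [0.83, 0.52, 0, 0, 0, 0, 0], [0, 0, 0, 0, 0, 0, 0], [0, 0, 0, 0, 0, 0, 0]])

```text
time: 35.1
tool_pos: [558.8, -48.0, 188.0]
tcp_rot: [-180.0, 0.0, 10.0]
ft_force: [0.2, -0.5, -0.4]
finger_gap: 57.7
grip_force: 42.9
```

```bash
cat >> h.py <<'E'
def hand(im,C,v,lo=168,hi=196):
    g=cv2.GaussianBlur(im[...,1].astype(np.float32),(1,3),0)[:,290:352].mean(1); d=np.diff(g)
    k=lo+int(np.argmax(d[lo:hi])); 
    a,b,c=d[k-1:k+2]; k2=k+.5*(a-c)/(a-2*b+c)+.5
    T=R.from_euler("xyz",v["tcp_rot"],degrees=True)
    return round(k2,2),T.inv().apply(onz(C,[[321,k2]],v["tool_pos"][2]-5.8)-v["tool_pos"]).round(1), d[lo:hi].round(0).astype(int).tolist()
E
python3 - <<'E'
from h import *
class _:pass
v=np.load("p1.npy"); print(hand(cv2.imread("pics/p1.png"),wcam("p1.npy"),dict(tool_pos=v[:3],tcp_rot=v[3:])))
s=sense(); im,C=look("h3"); print(hand(im,C,s))
print(fitbox([(im,C)],(90,60,.1),[640.8,-81.2,10],30.,150))
for r in rows([640.8,-81.2,190],[180,0,10],0): print(*map(float,r))
E
```

```text
(np.float32(181.87), array([[44.9, -0.2,  5.8]]), [0, 0, 0, 0, -1, -7, -17, -16, -5, 1, 3, 5, 12, 22, 20, 11, 5, 3, 2, 1, 0, 0, 0, 0, 0, 0, 0, 0])
h3 [558.8 -48.  188. ] [-180.    0.   10.] 35.1
(np.float32(179.68), array([[45.9, -0.2,  5.8]]), [0, 0, -1, -4, -9, -8, -2, 2, 3, 6, 15, 23, 19, 9, 4, 2, 1, 1, 0, 0, 0, 0, 0, 0, 0, 0, 0, 0])
(array([637.3, -75.8,   6.6]), array([0.788]))
0.834 0.523 -0.022 -0.001 0.001 0.002 0.0
0.834 0.523 -0.022 -0.001 0.001 0.002 0.0
0.834 0.523 -0.022 -0.001 0.001 0.002 0.0
```

Call:
apply_moves(deltas=[[0.82, 0.52, 0, 0, 0, 0, 0], [0.82, 0.52, 0, 0, 0, 0, 0], [0.82, 0.52, 0.2, 0, 0, 0, 0], [0, 0, 1, 0, 0, 0, 0], [0, 0, 1, 0, 0, 0, 0], [0, 0, 1, 0, 0, 0, 0], [0, 0, 0.9, 0, 0, 0, 0], [0, 0, 0.1, 0, 0, 0, 0]])

```text
time: 36.15
tool_pos: [637.6, -80.7, 59.5]
tcp_rot: [-179.9, 0.3, 10.0]
ft_force: [-0.3, -1.0, -0.4]
finger_gap: 58.1
grip_force: 43.0
```

Call:
apply_moves(deltas=[[0, 0, 0, 0, 0, 0, 0], [0, 0, 0, 0, 0, 0, 0], [0, 0, 0, 0, 0, 0, 0]])

```text
time: 36.52
tool_pos: [641.0, -81.6, 63.3]
tcp_rot: [180.0, -0.1, 10.0]
ft_force: [-0.6, 0.0, -1.0]
finger_gap: 57.7
grip_force: 43.0
```

Call:
apply_moves(deltas=[[-0.02, 0, 0.3, 0, 0, 0, 0], [0, 0, 0, 0, 0, 0, 0], [0, 0, 0, 0, 0, 0, 0]])

```text
time: 36.9
tool_pos: [639.2, -81.6, 52.3]
tcp_rot: [-180.0, 0.0, 10.0]
ft_force: [-0.4, 0.4, -0.2]
finger_gap: 57.9
grip_force: 43.0
```

Call:
apply_moves(deltas=[[0, 0, 0.06, 0, 0, 0, 0], [0, 0, 0, 0, 0, 0, 0]])

```text
time: 37.15
tool_pos: [639.5, -81.6, 50.8]
tcp_rot: [-180.0, 0.0, 10.0]
ft_force: [0.7, -0.2, -0.4]
finger_gap: 57.6
grip_force: 43.0
```

Call:
apply_moves(deltas=[[0, 0, 0.03, 0, 0, 0, 0], [0, 0, 0, 0, 0, 0, 0]])

```text
time: 37.4
tool_pos: [639.7, -81.6, 50.5]
tcp_rot: [180.0, -0.0, 10.0]
ft_force: [-1.8, 0.0, 5.5]
finger_gap: 57.7
grip_force: 43.6
```

Call:
apply_moves(deltas=[[0, 0, 0, 0, 0, 0, 0.5], [0, 0, 0, 0, 0, 0, 1], [0, 0, 0, 0, 0, 0, 1], [0, 0, -0.5, 0, 0, 0, 1], [0, 0, -1, 0, 0, 0, 1], [0, 0, -1, 0, 0, 0, 1], [0, 0, -1, 0, 0, 0, 1], [0, 0, -0.9, 0, 0, 0, 1]])

```text
time: 38.4
tool_pos: [640.0, -81.7, 184.6]
tcp_rot: [180.0, -0.1, 10.0]
ft_force: [0.4, 0.0, -0.0]
finger_gap: 85.6
grip_force: 0.0
```

Call:
apply_moves(deltas=[[0, 0, 0, 0, 0, 0, 1], [0, 0, 0, 0, 0, 0, 1]])

```text
time: 38.65
tool_pos: [639.3, -81.5, 181.8]
tcp_rot: [-180.0, 0.0, 10.0]
ft_force: [-1.0, 0.0, -1.3]
finger_gap: 85.2
grip_force: 0.0
```

```bash
python3 - <<'E'
from h import *
im,C=look("q2")
for thr in(150,160,170): print(fitbox([(im,C)],(90,60,.1),[641,-81.2,10],44.,thr))
cv2.imwrite("pics/q2c.png",cv2.resize(im[60:280,180:460],None,fx=2.7,fy=2.7,interpolation=cv2.INTER_CUBIC))
E
```

```text
q2 [639.3 -81.5 181.8] [-180.    0.   10.] 38.65
(array([639.5, -79.7,   9.5]), array([0.798]))
(array([639.4, -79.4,   9.2]), array([0.797]))
(array([639.1, -79.4,  10. ]), array([0.778]))
```

View pics/q2c.png

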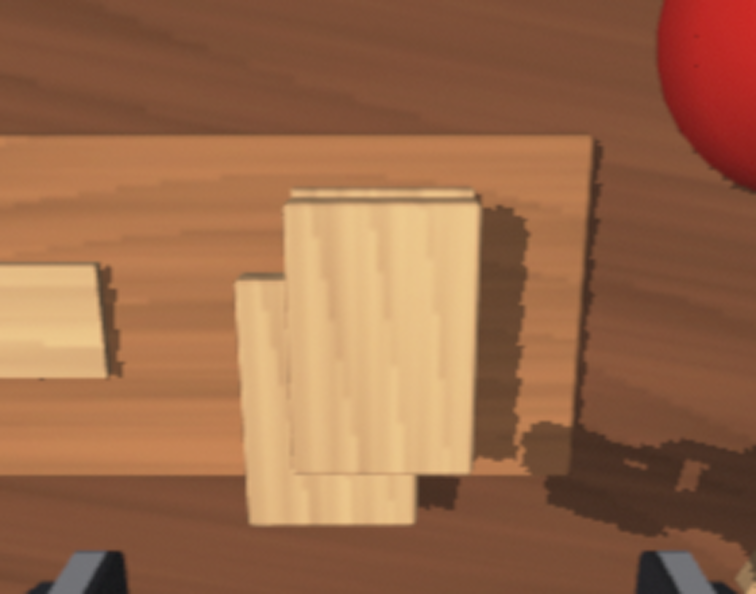

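Call:
apply_moves(deltas=[[0, 0, 0, 0, 0, 0.88, 1], [0, 0, 0, 0, 0, 0.88, 1], [0, 0, 0, 0, 0, 0.88, 1], [0, 0, 0, 0, 0, 0.88, 1], [-0.21, -0.94, 0, 0, 0, 0, 1], [-0.21, -0.94, 0, 0, 0, 0, 1], [-0.21, -0.94, 0, 0, 0, 0, 1], [-0.21, -0.94, 0, 0, 0, 0, 1]])

```text
time: 39.7
tool_pos: [625.4, 34.2, 180.2]
tcp_rot: [180.0, 0.2, -6.1]
ft_force: [0.8, 0.4, 0.3]
finger_gap: 85.3
grip_force: 0.0
```

Call:
apply_moves(deltas=[[-0.21, -0.94, 0, 0, 0, 0, 1], [-0.21, -0.94, 0, 0, 0, 0, 1], [-0.21, -0.94, 0, 0, 0, 0, 1], [-0.21, -0.94, 0, 0, 0, 0, 1], [-0.21, -0.94, 0, 0, 0, 0, 1], [-0.21, -0.94, 0, 0, 0, 0, 1], [-0.21, -0.94, 0, 0, 0, 0, 1], [-0.21, -0.94, 0, 0, 0, 0, 1]])

```text
time: 40.7
tool_pos: [599.4, 263.6, 180.1]
tcp_rot: [179.9, 0.1, -6.1]
ft_force: [-0.2, 0.0, 0.7]
finger_gap: 85.5
grip_force: 0.0
```

Call:
apply_moves(deltas=[[0, 0, 0.5, 0, 0, 0, 1], [0, 0, 0, 0, 0, 0, 1], [0, 0, 0, 0, 0, 0, 1]])

```text
time: 41.08
tool_pos: [600.2, 261.8, 166.1]
tcp_rot: [179.9, 0.1, -6.2]
ft_force: [0.1, -0.7, -0.6]
finger_gap: 85.3
grip_force: 0.0
```

```bash
python3 - <<'E'
from h import *
im,C=look("t1"); b=[fitbox([(im,C)],(90,60,14),[600,262,-6],0.,thr) for thr in(75,95,105)]; print(b)
x,y,a=b[1][0]
for r in rows([x,y,20],[180,0,a],1,6): print(*map(float,r))
E
```

```text
t1 [600.2 261.8 166.1] [ 1.799e+02  1.000e-01 -6.200e+00] 41.075
[(array([611.3, 264.2,  -7.1]), array([0.62])), (array([598.1, 261.5,  -6.4]), array([0.981])), (array([597.2, 261.4,  -6.4]), array([0.983]))]
-0.013 0.003 0.815 0.001 0.001 0.008 1.0
-0.013 0.003 0.815 0.001 0.001 0.008 1.0
-0.013 0.004 0.815 0.001 0.001 0.008 1.0
-0.013 0.004 0.815 0.001 0.001 0.008 1.0
-0.013 0.004 0.815 0.001 0.001 0.008 1.0
-0.013 0.004 0.815 0.001 0.001 0.008 1.0
```

The crop shows the first tile knocked out to the lower left, underneath the well-placed second tile. This is the announced disturbance. I'll go back, take the top tile off, and reset the lower one.

Call:
apply_moves(deltas=[[0, 0, -0.3, 0, 0, -0.88, 1], [0, 0, 0, 0, 0, -0.88, 1], [0, 0, 0, 0, 0, -0.88, 1], [0, 0, 0, 0, 0, -0.88, 1], [-0.06, 0.96, 0, 0, 0, 0, 1], [-0.06, 0.96, 0, 0, 0, 0, 1], [-0.06, 0.96, 0, 0, 0, 0, 1], [-0.06, 0.96, 0, 0, 0, 0, 1]])

```text
time: 42.12
tool_pos: [613.8, 146.6, 176.7]
tcp_rot: [180.0, -0.1, 10.0]
ft_force: [-0.4, 0.6, 0.3]
finger_gap: 85.4
grip_force: 0.0
```

Call:
apply_moves(deltas=[[-0.06, 0.96, 0, 0, 0, 0, 1], [-0.06, 0.96, 0, 0, 0, 0, 1], [-0.06, 0.96, 0, 0, 0, 0, 1], [-0.06, 0.96, 0, 0, 0, 0, 1], [-0.06, 0.96, 0, 0, 0, 0, 1], [-0.06, 0.96, 0, 0, 0, 0, 1], [-0.06, 0.96, 0, 0, 0, 0, 1], [-0.06, 0.96, 0, 0, 0, 0, 1]])

```text
time: 43.12
tool_pos: [639.4, -83.0, 176.7]
tcp_rot: [180.0, -0.1, 10.0]
ft_force: [-0.3, -0.2, -0.2]
finger_gap: 85.5
grip_force: 0.0
```

Call:
apply_moves(deltas=[[0, 0, 1, 0, 0, 0, 1], [0, 0, 1, 0, 0, 0, 1], [0, 0, 1, 0, 0, 0, 1], [0, 0, 0, 0, 0, 0, 1], [0, 0, 0, 0, 0, 0, 1]])

```text
time: 43.75
tool_pos: [640.0, -81.7, 87.6]
tcp_rot: [180.0, -0.1, 10.0]
ft_force: [0.1, -0.4, 0.4]
finger_gap: 85.4
grip_force: 0.0
```

Call:
apply_moves(deltas=[[0, 0, 0.6, 0, 0, 0, 1], [0, 0, 0.55, 0, 0, 0, 1], [0, 0, 0, 0, 0, 0, 1], [0, 0, 0, 0, 0, 0, 0], [0, 0, 0, 0, 0, 0, 0], [0, 0, 0, 0, 0, 0, 0], [0, 0, 0, 0, 0, 0, 0], [0, 0, 0, 0, 0, 0, 0]])

```text
time: 44.75
tool_pos: [640.0, -81.2, 52.7]
tcp_rot: [180.0, -0.1, 10.0]
ft_force: [-0.4, 1.1, 5.2]
finger_gap: 56.8
grip_force: 42.6
```

Call:
apply_moves(deltas=[[0, 0, -0.2, 0, 0, 0, 0], [0, 0, -0.5, 0, 0, 0, 0], [0, 0, -1, 0, 0, 0, 0], [0, 0, -1, 0, 0, 0, 0], [0, 0, -1, 0, 0, 0, 0], [0, 0, -0.8, 0, 0, 0, 0], [0, 0, 0, 0, 0, 0, 0], [0, 0, 0, 0, 0, 0, 0]])

```text
time: 45.75
tool_pos: [638.9, -81.1, 185.7]
tcp_rot: [-180.0, 0.0, 10.0]
ft_force: [-0.3, 0.7, -0.0]
finger_gap: 56.1
grip_force: 42.5
```

```bash
python3 - <<'E'
from h import *
s=sense(); im,C=look("h4"); print(hand(im,C,s))
px=np.array([[267.8,164.4],[272.6,253.7],[333.7,253.7]]); C2=wcam("q2.npy"); print(onz(C2,px,30))
E
```

```text
h4 [638.9 -81.1 185.7] [-180.    0.   10.] 45.75
(np.float32(178.1), array([[46.6, -0.2,  5.8]]), [0, -3, -19, -32, -19, -2, 2, 4, 11, 21, 22, 13, 6, 3, 2, 1, 0, 0, 0, 0, 0, 0, 0, 0, 0, 0, 0, 0])
[[ 649.36288685  -32.33589519   30.        ]
 [ 563.26760792  -47.50573113   30.        ]
 [ 573.47566418 -105.16719236   30.        ]]
```

Call:
apply_moves(deltas=[[-0.95, -0.6, 0, 0, 0, 0, 0], [-0.95, -0.6, 0, 0, 0, 0, 0], [-0.95, -0.6, 0, 0, 0, 0, 0], [-0.95, -0.6, 0, 0, 0, 0, 0], [-0.95, -0.6, 0.2, 0, 0, 0, 0], [-0.95, -0.6, 0.6, 0, 0, 0, 0], [0, 0, 1, 0, 0, 0, 0], [0, 0, 1, 0, 0, 0, 0]])

```text
time: 46.8
tool_pos: [451.0, -4.2, 100.7]
tcp_rot: [-180.0, 0.1, 10.0]
ft_force: [0.7, 0.3, -0.8]
finger_gap: 56.0
grip_force: 42.5
```

Call:
apply_moves(deltas=[[0, 0, 1, 0, 0, 0, 0], [0, 0, 0.9, 0, 0, 0, 0], [0, 0, 0.3, 0, 0, 0, 0], [0, 0, 0, 0, 0, 0, 0], [0, 0, 0, 0, 0, 0, 0], [0, 0, 0.1, 0, 0, 0, 0], [0, 0, 0, 0, 0, 0, 0]])

```text
time: 47.68
tool_pos: [452.4, -4.6, 33.9]
tcp_rot: [180.0, -0.0, 10.0]
ft_force: [1.0, 0.1, 0.1]
finger_gap: 56.3
grip_force: 42.6
```

Call:
apply_moves(deltas=[[0, 0, 0.28, 0, 0, 0, 0], [0, 0, 0, 0, 0, 0, 0], [0, 0, 0.06, 0, 0, 0, 0], [0, 0, 0, 0, 0, 0, 0]])

```text
time: 48.18
tool_pos: [452.0, -4.5, 23.2]
tcp_rot: [-180.0, 0.0, 10.0]
ft_force: [-0.3, -0.0, -0.5]
finger_gap: 56.4
grip_force: 42.6
```

Call:
apply_moves(deltas=[[0, 0, 0.05, 0, 0, 0, 0], [0, 0, 0, 0, 0, 0, 0]])

```text
time: 48.42
tool_pos: [452.3, -4.6, 22.6]
tcp_rot: [180.0, 0.0, 10.0]
ft_force: [-3.3, 0.4, 10.1]
finger_gap: 56.1
grip_force: 47.9
```

Call:
apply_moves(deltas=[[0, 0, 0, 0, 0, 0, 0.5], [0, 0, 0, 0, 0, 0, 1], [0, 0, 0, 0, 0, 0, 1], [0, 0, -0.5, 0, 0, 0, 1], [0, 0, -1, 0, 0, 0, 1], [0, 0, -1, 0, 0, 0, 1], [0, 0, -1, 0, 0, 0, 1], [0, 0, -1, 0, 0, 0, 1]])

```text
time: 49.42
tool_pos: [452.2, -4.5, 159.0]
tcp_rot: [180.0, -0.1, 10.0]
ft_force: [1.1, 0.1, 1.1]
finger_gap: 85.2
grip_force: 0.0
```

Call:
apply_moves(deltas=[[0.97, 0.6, -0.2, 0, 0, 0, 1], [0.97, 0.6, 0, 0, 0, 0, 1], [0.97, 0.6, 0, 0, 0, 0, 1], [0.97, 0.6, 0, 0, 0, 0, 1], [0.97, 0.6, 0, 0, 0, 0, 1], [0, 0, 0, 0, 0, 0, 1], [0, 0, 0, 0, 0, 0, 1], [0, 0, 0, 0, 0, 0, 1]])

```text
time: 50.42
tool_pos: [610.4, -67.4, 163.2]
tcp_rot: [-180.0, 0.0, 10.0]
ft_force: [-0.4, 0.6, 0.6]
finger_gap: 85.2
grip_force: 0.0
```

```bash
python3 - <<'E'
from h import *
im,C=look("b1")
for thr in(155,170): print(fitbox([(im,C)],(90,60,.1),[611.4,-68.8,10],30.,thr))
cv2.imwrite("pics/b1c.png",cv2.resize(im[60:290,180:460],None,fx=2.6,fy=2.6,interpolation=cv2.INTER_CUBIC))
E
```

```text
b1 [610.4 -67.4 163.2] [-180.    0.   10.] 50.425
(array([610.8, -67.9,  10.2]), array([0.795]))
(array([610.9, -68.5,  12.2]), array([0.861]))
```

View pics/b1c.png

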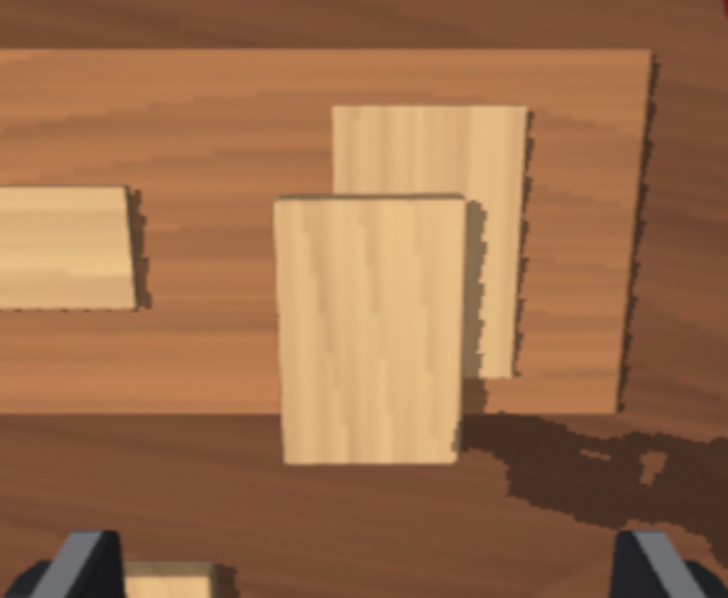

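The crop shows tile B with top-face corners (275,200), (465,200), (458,463) and (285,463). The pad corners are (333,106), (527,106) and (514,378).

```bash
python3 - <<'E'
from h import *
C=wcam("b1.npy"); P=lambda a:np.array(a)/2.6+[180,60]-.3
b=onz(C,P([[275,200],[465,200],[458,463],[285,463]]),30); p=onz(C,P([[333,106],[527,106],[514,378]]),16)
print(b.round(1),b.mean(0),np.degrees(np.arctan2(b[0,1]-b[3,1],b[0,0]-b[3,0])))
print(p.round(1),(p[0]+p[2])/2,np.degrees(np.arctan2(p[1,1]-p[2,1],p[1,0]-p[2,0])))
E
```

```text
[[ 649.9  -31.5   30. ]
 [ 660.   -88.5   30. ]
 [ 573.2 -104.8   30. ]
 [ 563.   -47.2   30. ]] [611.52506678 -67.99962842  30.        ] 10.198140363525269
[[ 679.4  -44.1   16. ]
 [ 689.9 -103.2   16. ]
 [ 601.7 -119.8   16. ]] [640.56637242 -81.9336708   16.        ] 10.660896922219692
```

Call:
apply_moves(deltas=[[0.03, 0.03, 1, 0, 0, 0, 1], [0, 0, 1, 0, 0, 0, 1], [0, 0, 1, 0, 0, 0, 1], [0, 0, 0.8, 0, 0, 0, 1], [0, 0, 0.2, 0, 0, 0, 1], [0, 0, 0.2, 0, 0, 0, 1], [0, 0, 0, 0, 0, 0, 1], [0, 0, 0, 0, 0, 0, 1]])

```text
time: 51.48
tool_pos: [612.8, -68.7, 37.9]
tcp_rot: [180.0, -0.1, 10.0]
ft_force: [-0.1, 0.1, 0.3]
finger_gap: 85.3
grip_force: 0.0
```

Call:
apply_moves(deltas=[[0, 0, 0, 0, 0, 0, 0], [0, 0, 0, 0, 0, 0, 0], [0, 0, 0, 0, 0, 0, 0], [0, 0, 0, 0, 0, 0, 0]])

```text
time: 51.98
tool_pos: [612.6, -68.8, 38.0]
tcp_rot: [180.0, -0.1, 10.0]
ft_force: [-1.9, 0.5, 6.1]
finger_gap: 57.3
grip_force: 41.2
```

Call:
apply_moves(deltas=[[0, 0, -0.3, 0, 0, 0, 0], [0, 0, -0.5, 0, 0, 0, 0], [0, 0, 0, 0, 0, 0, 0], [0, 0, 0, 0, 0, 0, 0]])

```text
time: 52.48
tool_pos: [612.2, -68.6, 61.0]
tcp_rot: [180.0, -0.0, 10.0]
ft_force: [-0.5, 0.7, -0.9]
finger_gap: 57.2
grip_force: 42.6
```

Call:
apply_moves(deltas=[[0.45, 0.3, 0, 0, 0, 0, 0], [0.44, 0.29, 0, 0, 0, 0, 0], [0, 0, 0, 0, 0, 0, 0], [0, 0, 0, 0, 0, 0, 0], [0, 0, 0, 0, 0, 0, 0]])

```text
time: 53.1
tool_pos: [640.7, -81.0, 60.4]
tcp_rot: [-180.0, 0.0, 10.0]
ft_force: [0.5, 0.2, -0.5]
finger_gap: 57.4
grip_force: 42.7
```

```bash
python3 - <<'E'
from h import *
s=sense(); im,C=look("h5"); print(hand(im,C,s))
E
```

```text
h5 [640.7 -81.   60.4] [-180.    0.   10.] 53.1
(np.float32(182.98), array([[44.4, -0.2,  5.8]]), [0, 0, 0, 0, 0, -3, -14, -27, -24, -8, 1, 2, 4, 12, 21, 21, 12, 5, 3, 2, 1, 0, 0, 0, 0, 0, 0, 0])
```

Call:
apply_moves(deltas=[[0.03, 0.01, 0.4, 0, 0, 0, 0], [0, 0, 0.25, 0, 0, 0, 0], [0, 0, 0, 0, 0, 0, 0], [0, 0, 0, 0, 0, 0, 0]])

```text
time: 53.65
tool_pos: [642.3, -81.5, 41.2]
tcp_rot: [-180.0, 0.0, 10.0]
ft_force: [-0.1, -1.5, -1.2]
finger_gap: 57.2
grip_force: 42.7
```

Call:
apply_moves(deltas=[[0, 0, 0.06, 0, 0, 0, 0], [0, 0, 0, 0, 0, 0, 0]])

```text
time: 53.9
tool_pos: [642.4, -81.5, 39.6]
tcp_rot: [180.0, -0.0, 10.0]
ft_force: [0.3, -0.4, -1.2]
finger_gap: 57.1
grip_force: 42.7
```

Call:
apply_moves(deltas=[[0, 0, 0.05, 0, 0, 0, 0], [0, 0, 0, 0, 0, 0, 0]])

```text
time: 54.15
tool_pos: [642.6, -81.5, 38.2]
tcp_rot: [180.0, -0.0, 10.0]
ft_force: [-0.0, -0.1, -0.3]
finger_gap: 57.2
grip_force: 43.0
```

Call:
apply_moves(deltas=[[-0.03, 0, 0, 0, 0, 0, 0], [0, 0, 0.03, 0, 0, 0, 0], [0, 0, 0, 0, 0, 0, 0]])

```text
time: 54.52
tool_pos: [641.7, -81.7, 38.0]
tcp_rot: [180.0, -0.0, 10.0]
ft_force: [-2.8, 1.0, 6.2]
finger_gap: 56.9
grip_force: 44.7
```

Call:
apply_moves(deltas=[[0, 0, 0, 0, 0, 0, 0.5], [0, 0, 0, 0, 0, 0, 1], [0, 0, 0, 0, 0, 0, 1], [0, 0, -0.5, 0, 0, 0, 1], [0, 0, -1, 0, 0, 0, 1], [0, 0, -1, 0, 0, 0, 1], [0, 0, -1, 0, 0, 0, 1], [0, 0, -0.7, 0, 0, 0, 1]])

```text
time: 55.52
tool_pos: [642.3, -81.8, 166.0]
tcp_rot: [179.9, -0.1, 10.0]
ft_force: [0.7, -0.1, -0.3]
finger_gap: 85.2
grip_force: 0.0
```

Call:
apply_moves(deltas=[[0, 0, 0, 0, 0, 0, 1], [0, 0, 0, 0, 0, 0, 1]])

```text
time: 55.78
tool_pos: [640.9, -81.5, 161.8]
tcp_rot: [-180.0, 0.1, 10.0]
ft_force: [-0.8, -0.0, -0.2]
finger_gap: 85.3
grip_force: 0.0
```

```bash
cat >> h.py <<'E'
def edges(im,C,p,z,L=88,W=58,rng=7):
    """top-face edge offsets (mm, outward +) from a nominal rectangle centred p=(x,y,yaw) at height z: strongest gradient along each side"""
    g=cv2.cvtColor(im,cv2.COLOR_BGR2LAB).astype(np.float32)[...,0]; a=np.radians(p[2]); ux=np.array([np.cos(a),np.sin(a)]); uy=np.array([-ux[1],ux[0]]); out={}
    t=np.arange(-rng,rng+.01,.25)
    for n,u,w,h,l in(("+x",ux,uy,L/2,W/2),("-x",-ux,uy,L/2,W/2),("+y",uy,ux,W/2,L/2),("-y",-uy,ux,W/2,L/2)):
        r=[]
        for k in np.linspace(-.8,.8,33):
            q=np.array(p[:2])+np.outer(h+t,u)+k*l*w; px=proj(C,np.c_[q,np.full(len(q),z)]).astype(np.float32)
            r.append(cv2.remap(g,px[:,0].copy(),px[:,1].copy(),cv2.INTER_LINEAR)[:,0])
        m=cv2.GaussianBlur(np.mean(r,0).reshape(1,-1),(5,1),0)[0]; d=np.diff(m); i=np.argsort(d)[:1]
        out[n]=(round(float(t[i[0]]+.125),2),round(float(d[i[0]]),1))
    print(out)
E
python3 - <<'E'
from h import *
im,C=look("q3")
edges(im,C,[640.7,-81.6,10],30)
print(proj(C,[[640.7,-81.6,30]]))
edges(cv2.imread("pics/b1.png"),wcam("b1.npy"),[611.5,-68,10.2],30)
edges(cv2.imread("pics/q2.png"),wcam("q2.npy"),[640.5,-81.4,10],44)
E
```

```text
q3 [640.9 -81.5 161.8] [-1.8e+02  1.0e-01  1.0e+01] 55.775
{'+x': (0.62, -12.0), '-x': (6.12, -7.3), '+y': (0.88, -6.9), '-y': (0.12, -12.4)}
[[321.52972628 191.51543834]]
{'+x': (0.38, -12.3), '-x': (0.12, -11.6), '+y': (0.62, -7.3), '-y': (-0.12, -10.3)}
{'+x': (0.88, -10.0), '-x': (-0.62, -4.9), '+y': (0.38, -2.3), '-y': (-0.12, -12.6)}
```

Call:
apply_moves(deltas=[[-0.95, -0.6, 0, 0, 0, 0, 1], [-0.95, -0.6, 0, 0, 0, 0, 1], [-0.95, -0.6, 0, 0, 0, 0, 1], [-0.95, -0.6, 0, 0, 0, 0, 1], [-0.95, -0.6, 0, 0, 0, 0, 1], [-0.95, -0.6, 0, 0, 0, 0, 1], [0, 0, 0, 0, 0, 0, 1], [0, 0, 0, 0, 0, 0, 1]])

```text
time: 56.82
tool_pos: [454.4, -5.1, 162.6]
tcp_rot: [180.0, 0.0, 10.0]
ft_force: [0.2, -0.3, -0.9]
finger_gap: 85.3
grip_force: 0.0
```

Call:
apply_moves(deltas=[[0, 0, 0, 0, 0, 0, 1]])

```text
time: 56.95
tool_pos: [454.8, -5.4, 162.9]
tcp_rot: [180.0, 0.0, 10.0]
ft_force: [-0.8, 0.1, 0.2]
finger_gap: 85.3
grip_force: 0.0
```

```bash
python3 - <<'E'
from h import *
im,C=look("t3b"); b=[fitbox([(im,C)],(90,60,14),[453.5,-4.3,10],0.,thr) for thr in(95,105)]; print(b)
edges(im,C,[453.5,-4.3,10],14)
E
```

```text
t3b [454.8  -5.4 162.9] [180.   0.  10.] 56.95
[(array([453.1,  -3.6,  10. ]), array([0.927])), (array([453. ,  -3.6,  10. ]), array([0.989]))]
{'+x': (0.38, -11.3), '-x': (0.12, -14.9), '+y': (1.12, -13.4), '-y': (0.38, -16.1)}
```

Call:
apply_moves(deltas=[[-0.03, -0.06, 1, 0, 0, 0, 1], [0, 0, 1, 0, 0, 0, 1], [0, 0, 1, 0, 0, 0, 1], [0, 0, 1, 0, 0, 0, 1], [0, 0, 0.6, 0, 0, 0, 1], [0, 0, 0.2, 0, 0, 0, 1], [0, 0, 0, 0, 0, 0, 1], [0, 0, 0, 0, 0, 0, 1]])

```text
time: 58.0
tool_pos: [454.1, -3.6, 20.1]
tcp_rot: [180.0, -0.1, 10.0]
ft_force: [-0.7, -0.2, -0.3]
finger_gap: 85.1
grip_force: 0.0
```

Call:
apply_moves(deltas=[[0, 0, 0, 0, 0, 0, 0], [0, 0, 0, 0, 0, 0, 0], [0, 0, 0, 0, 0, 0, 0], [0, 0, 0, 0, 0, 0, 0]])

```text
time: 58.5
tool_pos: [453.8, -3.5, 20.3]
tcp_rot: [180.0, -0.1, 10.0]
ft_force: [-2.6, -0.8, 8.3]
finger_gap: 58.4
grip_force: 41.1
```

Call:
apply_moves(deltas=[[0, 0, -0.3, 0, 0, 0, 0], [0, 0, -0.7, 0, 0, 0, 0], [0, 0, -1, 0, 0, 0, 0], [0, 0, -1, 0, 0, 0, 0], [0.95, 0.6, -0.6, 0, 0, 0, 0], [0.95, 0.6, 0, 0, 0, 0, 0], [0.95, 0.6, 0, 0, 0, 0, 0], [0.95, 0.6, 0, 0, 0, 0, 0]])

```text
time: 59.5
tool_pos: [579.0, -54.9, 127.8]
tcp_rot: [180.0, -0.0, 10.0]
ft_force: [-0.3, 0.3, -0.4]
finger_gap: 57.9
grip_force: 42.9
```

Call:
apply_moves(deltas=[[0.95, 0.6, 0, 0, 0, 0, 0], [0.95, 0.6, 0, 0, 0, 0, 0], [0, 0, 0, 0, 0, 0, 0], [0, 0, 0, 0, 0, 0, 0], [0, 0, 0, 0, 0, 0, 0]])

```text
time: 60.12
tool_pos: [639.5, -79.6, 127.3]
tcp_rot: [-180.0, 0.0, 10.0]
ft_force: [-0.3, 0.0, -0.9]
finger_gap: 58.1
grip_force: 42.9
```

```bash
python3 - <<'E'
from h import *
s=sense(); im,C=look("h6"); print(hand(im,C,s)); print(s["finger_gap"])
t=snapshot("top")[...,::-1].copy();Ct=cam("top")
for p in([600,262,-6],[592,-281,-17]): print(fitbox([(t,Ct)],(90,60,14),p,0.))
E
```

```text
h6 [639.5 -79.6 127.3] [-180.    0.   10.] 60.125
(np.float32(183.03), array([[44.4, -0.2,  5.8]]), [0, 0, 0, 0, 0, -2, -12, -28, -28, -11, 1, 2, 4, 11, 21, 21, 13, 6, 3, 2, 1, 0, 0, 0, 0, 0, 0, 0])
58.14266233505859
(array([601.3, 262.4,  -6. ]), array([0.968]))
(array([ 570. , -210. ,   -9.2]), array([0.562]))
```

Call:
apply_moves(deltas=[[0.035, 0.07, 0.8, 0, 0, 0, 0], [0, 0, 0.9, 0, 0, 0, 0], [0, 0, 0.6, 0, 0, 0, 0], [0, 0, 0.1, 0, 0, 0, 0], [0, 0, 0, 0, 0, 0, 0], [0, 0, 0, 0, 0, 0, 0]])

```text
time: 60.98
tool_pos: [642.7, -82.1, 56.6]
tcp_rot: [180.0, -0.1, 10.0]
ft_force: [0.4, 0.1, -0.3]
finger_gap: 57.6
grip_force: 42.9
```

Call:
apply_moves(deltas=[[0, 0, 0, 0, 0, 0, 0]])

```text
time: 61.1
tool_pos: [642.4, -82.1, 56.2]
tcp_rot: [180.0, -0.1, 10.0]
ft_force: [0.6, -0.1, -0.8]
finger_gap: 57.7
grip_force: 42.9
```

Call:
apply_moves(deltas=[[-0.04, -0.02, 0.13, 0, 0, 0, 0], [0, 0, 0, 0, 0, 0, 0], [0, 0, 0, 0, 0, 0, 0]])

```text
time: 61.48
tool_pos: [640.3, -81.5, 51.0]
tcp_rot: [-180.0, 0.0, 10.0]
ft_force: [0.5, 0.6, -0.9]
finger_gap: 57.8
grip_force: 42.9
```

Call:
apply_moves(deltas=[[0, 0, 0.05, 0, 0, 0, 0], [0, 0, 0, 0, 0, 0, 0]])

```text
time: 61.72
tool_pos: [640.6, -81.6, 50.4]
tcp_rot: [180.0, -0.0, 10.0]
ft_force: [-3.2, 1.1, 4.6]
finger_gap: 57.7
grip_force: 43.6
```

Call:
apply_moves(deltas=[[0, 0, 0.03, 0, 0, 0, 0], [0, 0, 0, 0, 0, 0, 0]])

```text
time: 61.98
tool_pos: [640.7, -81.6, 50.3]
tcp_rot: [180.0, -0.0, 10.0]
ft_force: [-6.2, 1.5, 11.0]
finger_gap: 58.0
grip_force: 44.4
```

Call:
apply_moves(deltas=[[0, 0, 0, 0, 0, 0, 0.5], [0, 0, 0, 0, 0, 0, 1], [0, 0, 0, 0, 0, 0, 1], [0, 0, -0.5, 0, 0, 0, 1], [0, 0, -1, 0, 0, 0, 1], [0, 0, -1, 0, 0, 0, 1], [0, 0, -1, 0, 0, 0, 1], [0, 0, -0.5, 0, 0, 0, 1]])

```text
time: 62.98
tool_pos: [641.6, -81.8, 172.1]
tcp_rot: [179.9, -0.2, 10.0]
ft_force: [1.6, -0.1, 1.2]
finger_gap: 85.5
grip_force: 0.0
```

Call:
apply_moves(deltas=[[0, 0, 0, 0, 0, 0, 1], [0, 0, 0, 0, 0, 0, 1]])

```text
time: 63.22
tool_pos: [639.7, -81.4, 167.3]
tcp_rot: [-180.0, 0.1, 10.0]
ft_force: [-0.1, 0.0, -0.6]
finger_gap: 85.3
grip_force: 0.0
```

```bash
python3 - <<'E'
from h import *
im,C=look("q4"); edges(im,C,[640.7,-81.6,10],44)
E
```

```text
q4 [639.7 -81.4 167.3] [-1.8e+02  1.0e-01  1.0e+01] 63.225
{'+x': (0.12, -12.8), '-x': (0.88, -13.4), '+y': (0.88, -7.2), '-y': (-0.12, -11.7)}
```

Call:
apply_moves(deltas=[[0, 0, 0, 0, 0, 0.88, 1], [0, 0, 0, 0, 0, 0.88, 1], [0, 0, 0, 0, 0, 0.88, 1], [0, 0, 0, 0, 0, 0.9, 1], [-0.22, -0.94, 0, 0, 0, 0, 1], [-0.22, -0.94, 0, 0, 0, 0, 1], [-0.22, -0.94, 0, 0, 0, 0, 1], [-0.22, -0.94, 0, 0, 0, 0, 1]])

```text
time: 64.28
tool_pos: [625.3, 34.3, 167.0]
tcp_rot: [180.0, 0.2, -6.2]
ft_force: [-0.1, -0.1, 0.2]
finger_gap: 85.6
grip_force: 0.0
```

Call:
apply_moves(deltas=[[-0.22, -0.94, 0, 0, 0, 0, 1], [-0.22, -0.94, 0, 0, 0, 0, 1], [-0.22, -0.94, 0, 0, 0, 0, 1], [-0.22, -0.94, 0, 0, 0, 0, 1], [-0.22, -0.94, 0, 0, 0, 0, 1], [-0.22, -0.94, 0, 0, 0, 0, 1], [-0.22, -0.94, 0, 0, 0, 0, 1], [-0.22, -0.94, 0, 0, 0, 0, 1]])

```text
time: 65.28
tool_pos: [597.3, 264.1, 166.9]
tcp_rot: [179.9, 0.1, -6.2]
ft_force: [0.4, 0.8, -0.2]
finger_gap: 85.4
grip_force: 0.0
```

Call:
apply_moves(deltas=[[0, 0, 0, 0, 0, 0, 1], [0, 0, 0, 0, 0, 0, 1], [0, 0, 0, 0, 0, 0, 1]])

```text
time: 65.65
tool_pos: [598.3, 262.3, 168.3]
tcp_rot: [180.0, 0.0, -6.3]
ft_force: [0.1, -0.9, 0.4]
finger_gap: 85.6
grip_force: 0.0
```

```bash
python3 - <<'E'
from h import *
im,C=look("t1b"); b=[fitbox([(im,C)],(90,60,14),[598,261.5,-6.4],0.,thr) for thr in(95,105)]; print(b)
x,y,a=b[1][0]; edges(im,C,[x,y,a],14)
for r in rows([x,y,20],[180,0,a],1,1): print(*map(float,r))
t=snapshot("top")[...,::-1].copy();Ct=cam("top")
for p in([592,-281,-17],): print(fitbox([(t,Ct)],(90,60,14),p,0.))
E
```

```text
t1b [598.3 262.3 168.3] [180.    0.   -6.3] 65.65
[(array([598. , 261.3,  -6.2]), array([0.984])), (array([597.4, 261.4,  -6.4]), array([0.984]))]
{'+x': (1.62, -12.7), '-x': (-0.88, -13.6), '+y': (0.62, -13.4), '-y': (0.88, -15.6)}
-0.029 0.034 4.951 0.005 0.004 0.026 1.0
(array([ 591.9, -281.7,  -16.8]), array([0.981]))
```

Call:
apply_moves(deltas=[[0.01, 0.03, 1, 0, 0, 0.02, 1], [0, 0, 1, 0, 0, 0, 1], [0, 0, 1, 0, 0, 0, 1], [0, 0, 1, 0, 0, 0, 1], [0, 0, 0.6, 0, 0, 0, 1], [0, 0, 0.2, 0, 0, 0, 1], [0, 0, 0.13, 0, 0, 0, 1], [0, 0, 0, 0, 0, 0, 1]])

```text
time: 66.75
tool_pos: [599.2, 262.7, 21.9]
tcp_rot: [-180.0, -0.1, -6.3]
ft_force: [0.2, 0.4, -0.5]
finger_gap: 85.3
grip_force: 0.0
```

Call:
apply_moves(deltas=[[0, 0, 0, 0, 0, 0, 1], [0, 0, 0, 0, 0, 0, 0], [0, 0, 0, 0, 0, 0, 0], [0, 0, 0, 0, 0, 0, 0], [0, 0, 0, 0, 0, 0, 0]])

```text
time: 67.38
tool_pos: [599.0, 262.7, 22.1]
tcp_rot: [-180.0, -0.1, -6.3]
ft_force: [-1.8, -0.2, 6.3]
finger_gap: 56.7
grip_force: 41.2
```

Call:
apply_moves(deltas=[[0, 0, -0.3, 0, 0, 0, 0], [0, 0, -0.7, 0, 0, 0, 0], [0, 0, -1, 0, 0, 0, 0], [0, 0, -1, 0, 0, 0, 0], [0, 0, -1, 0, 0, -0.89, 0], [0, 0, -0.3, 0, 0, -0.89, 0], [0, 0, 0, 0, 0, -0.89, 0], [0, 0, 0, 0, 0, -0.89, 0]])

```text
time: 68.38
tool_pos: [599.0, 262.7, 152.1]
tcp_rot: [-180.0, -0.1, 10.2]
ft_force: [-0.0, 0.4, -1.1]
finger_gap: 57.2
grip_force: 42.7
```

Call:
apply_moves(deltas=[[-0.05, 0.96, 0, 0, 0, 0, 0], [-0.05, 0.96, 0, 0, 0, 0, 0], [-0.05, 0.96, 0, 0, 0, 0, 0], [-0.05, 0.96, 0, 0, 0, 0, 0], [-0.05, 0.96, 0, 0, 0, 0, 0], [-0.05, 0.96, 0, 0, 0, 0, 0], [-0.05, 0.96, 0, 0, 0, 0, 0], [-0.05, 0.96, 0, 0, 0, 0, 0]])

```text
time: 69.38
tool_pos: [627.2, 32.6, 151.8]
tcp_rot: [180.0, -0.1, 10.0]
ft_force: [-0.3, -0.0, -1.6]
finger_gap: 56.9
grip_force: 42.7
```

Call:
apply_moves(deltas=[[-0.05, 0.96, 0, 0, 0, 0, 0], [-0.05, 0.96, 0, 0, 0, 0, 0], [-0.05, 0.96, 0, 0, 0, 0, 0], [-0.05, 0.96, 0, 0, 0, 0, 0], [0, 0, 0, 0, 0, 0, 0], [0, 0, 0, 0, 0, 0, 0], [0, 0, 0, 0, 0, 0, 0]])

```text
time: 70.25
tool_pos: [640.9, -80.0, 150.4]
tcp_rot: [-180.0, -0.0, 10.1]
ft_force: [0.3, -0.2, -0.5]
finger_gap: 57.0
grip_force: 42.7
```

```bash
python3 - <<'E'
from h import *
s=sense(); im,C=look("h7"); print(hand(im,C,s)); print(s["finger_gap"])
edges(im,C,[640.7,-81.6,10],44)
E
```

```text
h7 [640.9 -80.  150.4] [-180.    -0.    10.1] 70.25
(np.float32(180.76), array([[45.4, -0.2,  5.8]]), [0, 0, 0, -2, -13, -29, -27, -9, 1, 3, 5, 14, 23, 20, 10, 4, 3, 2, 1, 0, 0, 0, 0, 0, 0, 0, 0, 0])
57.0208023208223
{'+x': (0.12, -12.9), '-x': (-2.38, -0.1), '+y': (0.88, -1.3), '-y': (-0.12, -2.7)}
```

Call:
apply_moves(deltas=[[-0.02, 0.04, 0.8, 0, 0, 0.02, 0], [0, 0, 0.9, 0, 0, 0, 0], [0, 0, 0.6, 0, 0, 0, 0], [0, 0, 0.2, 0, 0, 0, 0], [0, 0, 0, 0, 0, 0, 0], [0, 0, 0, 0, 0, 0, 0], [0, 0, 0, 0, 0, 0, 0]])

```text
time: 71.18
tool_pos: [641.2, -82.4, 76.1]
tcp_rot: [180.0, -0.1, 9.9]
ft_force: [0.7, 1.0, -1.2]
finger_gap: 56.9
grip_force: 42.8
```

Call:
apply_moves(deltas=[[0, 0, 0, 0, 0, 0, 0]])

```text
time: 71.3
tool_pos: [640.9, -82.4, 75.6]
tcp_rot: [180.0, -0.1, 9.9]
ft_force: [-0.1, 0.4, -0.1]
finger_gap: 57.1
grip_force: 42.8
```

Call:
apply_moves(deltas=[[0, -0.03, 0.25, 0, 0, -0.02, 0], [0, 0, 0, 0, 0, 0, 0], [0, 0, 0, 0, 0, 0, 0]])

```text
time: 71.68
tool_pos: [640.0, -81.3, 67.0]
tcp_rot: [-180.0, 0.0, 10.0]
ft_force: [0.7, 0.0, -0.4]
finger_gap: 56.9
grip_force: 42.7
```

Call:
apply_moves(deltas=[[0, 0, 0.05, 0, 0, 0, 0], [0, 0, 0, 0, 0, 0, 0]])

```text
time: 71.92
tool_pos: [640.4, -81.4, 66.2]
tcp_rot: [180.0, -0.0, 10.0]
ft_force: [-1.4, -0.6, 2.2]
finger_gap: 57.0
grip_force: 43.6
```

Call:
apply_moves(deltas=[[0, 0, 0.03, 0, 0, 0, 0], [0, 0, 0, 0, 0, 0, 0]])

```text
time: 72.18
tool_pos: [640.5, -81.4, 66.1]
tcp_rot: [180.0, -0.0, 10.0]
ft_force: [-5.8, 0.8, 8.6]
finger_gap: 56.8
grip_force: 45.3
```

Call:
apply_moves(deltas=[[0, 0, 0, 0, 0, 0, 0.5], [0, 0, 0, 0, 0, 0, 1], [0, 0, 0, 0, 0, 0, 1], [0, 0, -0.5, 0, 0, 0, 1], [0, 0, -1, 0, 0, 0, 1], [0, 0, -1, 0, 0, 0, 1], [0, 0, -1, 0, 0, 0, 1], [0, 0, 0, 0, 0, 0, 1]])

```text
time: 73.18
tool_pos: [642.7, -81.8, 174.9]
tcp_rot: [179.8, -0.4, 10.0]
ft_force: [-0.2, -0.1, -0.1]
finger_gap: 85.5
grip_force: 0.0
```

Call:
apply_moves(deltas=[[0, 0, 0, 0, 0, 0, 1], [0, 0, 0, 0, 0, 0, 1]])

```text
time: 73.42
tool_pos: [639.4, -81.2, 168.4]
tcp_rot: [-179.9, 0.1, 10.0]
ft_force: [0.8, -0.4, 0.1]
finger_gap: 85.3
grip_force: 0.0
```

```bash
python3 - <<'E'
from h import *
im,C=look("q5"); edges(im,C,[640.7,-81.6,10],58)
E
```

```text
q5 [639.4 -81.2 168.4] [-1.799e+02  1.000e-01  1.000e+01] 73.425
{'+x': (0.38, -13.3), '-x': (0.12, -13.4), '+y': (1.12, -7.4), '-y': (-0.38, -11.5)}
```

Call:
apply_moves(deltas=[[0, 0, 0, 0, 0, 0.98, 1], [0, 0, 0, 0, 0, 0.98, 1], [0, 0, 0, 0, 0, 0.98, 1], [0, 0, 0, 0, 0, 0.98, 1], [0, 0, 0, 0, 0, 0.98, 1], [0, 0, 0, 0, 0, 0.97, 1]])

```text
time: 74.22
tool_pos: [639.7, -81.3, 168.8]
tcp_rot: [180.0, 0.1, -17.0]
ft_force: [0.2, 0.5, -0.9]
finger_gap: 85.7
grip_force: 0.0
```

Call:
apply_moves(deltas=[[0.05, 0.98, 0, 0, 0, 0, 1], [0.05, 0.98, 0, 0, 0, 0, 1], [0.05, 0.98, 0, 0, 0, 0, 1], [0.05, 0.98, 0, 0, 0, 0, 1], [0.05, 0.98, 0, 0, 0, 0, 1], [0.05, 0.98, 0, 0, 0, 0, 1], [0.05, 0.98, 0, 0, 0, 0, 1], [0, 0, 0, 0, 0, 0, 1]])

```text
time: 75.22
tool_pos: [589.4, -283.1, 168.8]
tcp_rot: [180.0, 0.1, -17.0]
ft_force: [-0.1, 0.7, 0.4]
finger_gap: 85.3
grip_force: 0.0
```

Call:
apply_moves(deltas=[[0, 0, 0, 0, 0, 0, 1], [0, 0, 0, 0, 0, 0, 1]])

```text
time: 75.47
tool_pos: [590.7, -280.3, 169.6]
tcp_rot: [-180.0, 0.0, -16.8]
ft_force: [0.0, 0.7, 0.2]
finger_gap: 85.0
grip_force: 0.0
```

```bash
python3 - <<'E'
from h import *
im,C=look("t4"); b=[fitbox([(im,C)],(90,60,14),[592,-281.5,-16.9],0.,thr) for thr in(95,105)]; print(b)
x,y,a=b[1][0]; edges(im,C,[x,y,a],14)
for r in rows([x,y,20],[180,0,a],1,1): print(*map(float,r))
E
```

```text
t4 [ 590.7 -280.3  169.6] [-180.     0.   -16.8] 75.475
[(array([ 589.2, -280.1,  -17.1]), array([0.862])), (array([ 589.1, -280.2,  -16.9]), array([0.984]))]
{'+x': (1.88, -15.0), '-x': (-0.88, -14.5), '+y': (0.62, -13.7), '-y': (0.62, -15.9)}
-0.055 0.014 4.993 -0.004 0.004 0.016 1.0
```

Call:
apply_moves(deltas=[[-0.01, 0, 1, 0, 0, 0.01, 1], [0, 0, 1, 0, 0, 0, 1], [0, 0, 1, 0, 0, 0, 1], [0, 0, 1, 0, 0, 0, 1], [0, 0, 0.6, 0, 0, 0, 1], [0, 0, 0.3, 0, 0, 0, 1], [0, 0, 0.14, 0, 0, 0, 1], [0, 0, 0, 0, 0, 0, 1]])

```text
time: 76.53
tool_pos: [590.8, -281.5, 19.6]
tcp_rot: [180.0, -0.1, -16.9]
ft_force: [0.7, -0.3, -0.0]
finger_gap: 85.3
grip_force: 0.0
```

Call:
apply_moves(deltas=[[0, 0, 0, 0, 0, 0, 1], [0, 0, 0, 0, 0, 0, 0], [0, 0, 0, 0, 0, 0, 0], [0, 0, 0, 0, 0, 0, 0], [0, 0, 0, 0, 0, 0, 0]])

```text
time: 77.15
tool_pos: [590.8, -281.6, 19.8]
tcp_rot: [180.0, -0.1, -16.9]
ft_force: [-1.7, -0.1, 6.0]
finger_gap: 58.2
grip_force: 42.9
```

Call:
apply_moves(deltas=[[0, 0, -0.3, 0, 0, 0, 0], [0, 0, -0.7, 0, 0, 0, 0], [0, 0, -1, 0, 0, -0.98, 0], [0, 0, -1, 0, 0, -0.98, 0], [0, 0, -1, 0, 0, -0.98, 0], [0, 0, -0.5, 0, 0, -0.98, 0], [0, 0, 0, 0, 0, -0.98, 0], [0, 0, 0, 0, 0, -0.97, 0]])

```text
time: 78.15
tool_pos: [590.7, -281.5, 156.0]
tcp_rot: [179.9, -0.1, 10.1]
ft_force: [0.5, -0.7, -1.0]
finger_gap: 58.2
grip_force: 42.9
```

```bash
python3 - <<'E'
from h import *
s=sense(); im,C=look("h8"); print(hand(im,C,s)); print(s["finger_gap"])
for r in rows([640.6,-81.5,s["tool_pos"][2]],[180,0,10],0,7)[:1]: print(*map(float,r))
E
```

```text
h8 [ 590.7 -281.5  156. ] [ 1.799e+02 -1.000e-01  1.010e+01] 78.15
(np.float32(183.35), array([[44.2, -0.2,  5.9]]), [0, 0, 0, 0, 0, 0, 3, 9, 11, 6, 3, 3, 4, 11, 22, 26, 18, 7, 3, 2, 1, 0, 0, 0, 0, 0, 0, 0])
58.21438537659456
0.405 -0.894 -0.002 0.002 -0.002 0.01 0.0
```

Call:
apply_moves(deltas=[[0.41, -0.89, 0, 0, 0, 0.02, 0], [0.41, -0.89, 0, 0, 0, 0, 0], [0.41, -0.89, 0, 0, 0, 0, 0], [0.41, -0.89, 0, 0, 0, 0, 0], [0.41, -0.89, 0, 0, 0, 0, 0], [0.41, -0.89, 0, 0, 0, 0, 0], [0.41, -0.89, 0, 0, 0, 0, 0], [0, 0, 0.5, 0, 0, 0, 0]])

```text
time: 79.2
tool_pos: [644.8, -80.5, 141.4]
tcp_rot: [179.9, -0.2, 10.0]
ft_force: [0.1, -1.0, -1.1]
finger_gap: 58.1
grip_force: 42.9
```

Call:
apply_moves(deltas=[[0, 0, 0.8, 0, 0, 0, 0], [0, 0, 0.7, 0, 0, 0, 0], [0, 0, 0.2, 0, 0, 0, 0], [0, 0, 0, 0, 0, 0, 0], [0, 0, 0, 0, 0, 0, 0], [0, 0, 0, 0, 0, 0, 0], [0, 0, 0, 0, 0, 0, 0]])

```text
time: 80.08
tool_pos: [643.4, -82.4, 88.5]
tcp_rot: [180.0, -0.1, 9.9]
ft_force: [0.8, 1.0, -0.9]
finger_gap: 58.3
grip_force: 42.9
```

Call:
apply_moves(deltas=[[-0.05, -0.03, 0.27, 0, 0, -0.02, 0], [0, 0, 0, 0, 0, 0, 0], [0, 0, 0, 0, 0, 0, 0], [0, 0, 0, 0, 0, 0, 0]])

```text
time: 80.58
tool_pos: [641.5, -81.7, 79.8]
tcp_rot: [180.0, -0.0, 10.0]
ft_force: [-0.5, -0.0, -1.2]
finger_gap: 57.8
grip_force: 42.9
```

Call:
apply_moves(deltas=[[0, 0, 0.04, 0, 0, 0, 0], [0, 0, 0, 0, 0, 0, 0]])

```text
time: 80.82
tool_pos: [641.3, -81.7, 78.4]
tcp_rot: [-180.0, 0.0, 10.0]
ft_force: [0.4, -0.9, -0.1]
finger_gap: 57.6
grip_force: 42.9
```

Call:
apply_moves(deltas=[[0, 0, 0.04, 0, 0, 0, 0], [0, 0, 0, 0, 0, 0, 0], [0, 0, 0, 0, 0, 0, 0.5], [0, 0, 0, 0, 0, 0, 1], [0, 0, 0, 0, 0, 0, 1], [0, 0, -0.5, 0, 0, 0, 1], [0, 0, -1, 0, 0, 0, 1], [0, 0, -1, 0, 0, 0, 1]])

```text
time: 81.82
tool_pos: [641.4, -81.7, 154.0]
tcp_rot: [180.0, -0.0, 10.0]
ft_force: [0.3, 0.2, 0.5]
finger_gap: 85.4
grip_force: 0.0
```

Call:
apply_moves(deltas=[[0, 0, -1, 0, 0, 0, 1], [0, 0, -1, 0, 0, 0, 1], [0, 0, 0, 0, 0, 0, 1], [0, 0, 0, 0, 0, 0, 1], [0, 0, 0, 0, 0, 0, 1]])

```text
time: 82.45
tool_pos: [640.6, -81.5, 210.7]
tcp_rot: [-179.9, 0.1, 10.0]
ft_force: [0.0, 0.4, -0.7]
finger_gap: 85.1
grip_force: 0.0
```

```bash
python3 - <<'E'
from h import *
im,C=look("q6"); edges(im,C,[640.7,-81.6,10],72)
from scipy.optimize import least_squares
def bookR(yaw): return R.from_euler("z",yaw,degrees=True)*R.from_euler("y",-40,degrees=True)
C1=wcam("w1.npy"); clk=np.array([[319,22],[388,53],[337,145],[284,120]],float)
m=np.array([[60,32,10],[60,-32,10],[-60,-32,10],[-60,32,10]],float) # rel. to book mid; image left=+y
f=lambda q:(proj(C1,bookR(q[3]).apply(m)+q[:3])-clk).ravel()
r=least_squares(f,[420,-370,70,-5]); print(r.x.round(1),r.fun.round(1))
print("top0 proj",proj(cam("top"),bookR(r.x[3]).apply(m)+r.x[:3]).round(0).tolist())
E
```

```text
q6 [640.6 -81.5 210.7] [-1.799e+02  1.000e-01  1.000e+01] 82.45
{'+x': (0.88, -13.2), '-x': (-0.12, -13.7), '+y': (0.88, -7.0), '-y': (0.12, -13.2)}
[ 411.2 -335.1   60.2   -8.7] [-2.1 -1.3  1.   2.7  0.9 -1.8  0.7 -0. ]
top0 proj [[450.0, 241.0], [478.0, 241.0], [468.0, 283.0], [442.0, 282.0]]
```

Call:
apply_moves(deltas=[[-0.96, 0.76, 0, 0, 0, 0, 1], [-0.96, 0.76, 0, 0, 0, 0, 1], [-0.96, 0.76, 0, 0, 0, 0, 1], [-0.96, 0.76, 0, 0, 0, 0, 1], [-0.96, 0.76, 0, 0, 0, 0, 1], [-0.96, 0.76, 0, 0, 0, 0, 1], [-0.96, 0.76, 0, 0, 0, 0, 1], [-0.96, 0.76, 0, 0, 0, 0, 1]])

```text
time: 83.5
tool_pos: [444.8, -301.7, 211.4]
tcp_rot: [-179.9, 0.1, 10.0]
ft_force: [0.1, -0.8, -0.1]
finger_gap: 85.7
grip_force: 0.0
```

Call:
apply_moves(deltas=[[0, 0, 0, 0, 0, 0, 1], [0, 0, 0, 0, 0, 0, 1], [0, 0, 0, 0, 0, 0, 1]])

```text
time: 83.88
tool_pos: [446.5, -300.5, 212.0]
tcp_rot: [-180.0, 0.0, 10.0]
ft_force: [-0.9, 0.7, -0.1]
finger_gap: 85.3
grip_force: 0.0
```

```bash
python3 - <<'E'
from h import *
im,C=look("k1")
E
```

```text
k1 [ 446.5 -300.5  212. ] [-180.    0.   10.] 83.875
```

```bash
cat >> h.py <<'E'
def bookR(yaw): return R.from_euler("z",yaw,degrees=True)*R.from_euler("y",-40,degrees=True)
BX=np.array([[i*60,j*32,k*10] for i in(-1,1) for j in(-1,1) for k in(-1,1)],float)
def fitbook(views,q0,thr):
    M=[]
    for im,C in views:
        h=proj(C,bookR(q0[3]).apply(BX)+q0[:3]); x0,y0=np.maximum(h.min(0)-15,0).astype(int); x1,y1=(h.max(0)+15).astype(int)
        big=lightmask(im[y0:y1,x0:x1],thr).astype(np.uint8); n,l,st,_=cv2.connectedComponentsWithStats(big); k=1+np.argmax(st[1:,4])
        m=(l==k).astype(np.uint8); cs,_=cv2.findContours(m,cv2.RETR_EXTERNAL,cv2.CHAIN_APPROX_NONE); cv2.drawContours(m,cs,-1,1,-1); M.append((m>0,C,x0,y0))
    def iou(q):
        r=[]
        for m,C,x0,y0 in M:
            h=cv2.convexHull(proj(C,bookR(q[3]).apply(BX)+q[:3]).astype(np.float32))[:,0]; t=np.zeros(m.shape,np.uint8)
            cv2.fillPoly(t,[np.int32(((h-[x0,y0])*4+1.5)*16)],1,shift=4); t=t>0; r.append((m&t).sum()/(m|t).sum())
        return np.array(r)
    b=minimize(lambda q:-iou(q).sum(),q0,method="Nelder-Mead",options=dict(initial_simplex=np.vstack([np.zeros(4),np.diag([12,12,10,8])])+q0,xatol=.05,fatol=1e-4,maxiter=600))
    return b.x.round(1),iou(b.x).round(3)
E
python3 - <<'E'
from h import *
k=cv2.imread("pics/k1.png"); Ck=wcam("k1.npy"); t=cv2.imread("pics/top0.png"); Ct=cam("top"); w=cv2.imread("pics/w1.png"); Cw=wcam("w1.npy")
q0=np.array([411.,-335,65,-8.7])
print(proj(Ck,bookR(-8.7).apply(BX)+q0[:3]).round(0).tolist())
c=proj(Ck,q0[:3]).astype(int); print(k[c[1]-40:c[1]+41:10,c[0]-60:c[0]+61:10,1])
for thr in(95,110,125):
    for n,v in(("k",[(k,Ck)]),("t",[(t,Ct)]),("w",[(w,Cw)]),("all",[(k,Ck),(t,Ct),(w,Cw)])): print(thr,n,*fitbook(v,q0,thr))
E
```

```text
[[363.0, 251.0], [360.0, 268.0], [307.0, 234.0], [303.0, 251.0], [417.0, 200.0], [415.0, 222.0], [340.0, 174.0], [335.0, 196.0]]
[[ 94  94  96 155 150 238 241 237 163 110 120  99  59]
 [ 93  94  94 155 208 161 239 240 241 242 231 159  58]
 [ 95  97 152 145 151 149 151 150 164 236 243 242 238]
 [ 89  90 156 208 149 157 144 150 159 155 153 163 191]
 [101 125 168 150 154 228 146 145 147 163 152 152 146]
 [101 100 151 151 152 190 225 145 145 100  93  62  59]
 [ 97 100 154 147 151 148 149 148  96  98  72 101  97]
 [ 91  91  91 109 151 153 150 147 164  90  94  94  91]
 [ 94  94  94  91  91  91 103 124  92  93  95 100 101]]
95 k [ 436.9 -319.4  116.1  -12.8] [0.845]
95 t [ 410.7 -319.9  101.   -16.1] [0.812]
95 w [ 407.7 -330.2  109.4  -18.6] [0.789]
95 all [ 413.1 -330.4   71.9  -15.8] [0.698 0.789 0.721]
110 k [ 433.5 -323.7  108.1   -6. ] [0.828]
110 t [ 411.6 -330.2   70.   -15.4] [0.819]
110 w [ 410.3 -333.7   74.   -10.7] [0.926]
110 all [ 411.  -333.1   69.3  -12.2] [0.682 0.816 0.911]
125 k [ 411.9 -326.4   69.   -10.9] [0.753]
125 t [ 411.6 -336.5   60.3  -11. ] [0.951]
125 w [ 409.9 -334.1   68.4  -10.5] [0.984]
125 all [ 410.  -334.2   68.   -10.3] [0.732 0.934 0.983]
```

Call:
apply_moves(deltas=[[-0.46, 0.65, 0, 0, 0, 0.9, 1], [-0.46, 0.65, 0, 0, 0, 0.9, 1], [0, 0, 0, 0, 0, 0.9, 1], [0, 0, 0, 0, 0, 0.9, 1], [0, 0, 0, 0, 0, 0.88, 1], [0, 0, 0, 0, 0, 0, 1], [0, 0, 0, 0, 0, 0, 1]])

```text
time: 84.8
tool_pos: [424.4, -343.3, 212.2]
tcp_rot: [-180.0, 0.0, -10.4]
ft_force: [0.0, 0.0, -0.7]
finger_gap: 85.6
grip_force: 0.0
```

```bash
python3 - <<'E'
from h import *
im,C=look("k2"); w=cv2.imread("pics/w1.png"); Cw=wcam("w1.npy")
q0=np.array([410.,-334,68,-10.4])
for thr in(115,125,135): print(thr,*fitbook([(im,C)],q0,thr),*fitbook([(im,C),(w,Cw)],q0,thr))
E
```

```text
k2 [ 424.4 -343.3  212.2] [-180.     0.   -10.4] 84.8
115 [ 411.9 -335.5   72.   -10.6] [0.878] [ 410.2 -334.5   69.1  -10.5] [0.873 0.954]
125 [ 409.7 -334.9   67.3  -10.2] [0.947] [ 409.9 -334.6   67.4  -10.4] [0.943 0.978]
135 [ 409.  -334.9   65.1  -10.1] [0.977] [ 409.6 -334.6   65.9  -10.1] [0.965 0.981]
```

Call:
apply_moves(deltas=[[-0.33, -0.19, 0.5, 0, 0, 0, 1], [0, 0, 1, 0, 0, 0, 1], [0, 0, 1, 0, 0, 0, 1], [0, 0, 0.8, 0, 0, 0, 1], [0, 0, 0.5, 0, 0, 0, 1], [0, 0, 0.3, 0, 0, 0, 1], [0, 0, 0, 0, 0, 0, 1], [0, 0, 0, 0, 0, 0, 1]], grip_force=60)

```text
time: 85.85
tool_pos: [415.9, -336.7, 90.3]
tcp_rot: [179.9, -0.1, -10.6]
ft_force: [-0.4, -0.5, -0.5]
finger_gap: 85.4
grip_force: 0.0
```

Call:
apply_moves(deltas=[[0, 0, 0.25, 0, 0, 0, 1], [0, 0, 0.3, 0, 0, 0, 1], [0, 0, 0.2, 0, 0, 0, 1], [0, 0, 0, 0, 0, 0, 1], [0, 0, 0, 0, 0, 0, 1]])

```text
time: 86.48
tool_pos: [415.4, -336.3, 66.8]
tcp_rot: [180.0, -0.0, -10.6]
ft_force: [-0.2, 0.4, -0.2]
finger_gap: 85.5
grip_force: 0.0
```

Call:
apply_moves(deltas=[[0, 0, 0, 0, 0, 0, 0], [0, 0, 0, 0, 0, 0, 0], [0, 0, 0, 0, 0, 0, 0], [0, 0, 0, 0, 0, 0, 0], [0, 0, 0, 0, 0, 0, 0]])

```text
time: 87.1
tool_pos: [415.6, -336.5, 67.5]
tcp_rot: [180.0, -0.0, -10.6]
ft_force: [-2.4, 0.8, 6.4]
finger_gap: 62.9
grip_force: 66.2
```

Call:
apply_moves(deltas=[[0, 0, -0.2, 0, 0, 0, 0], [0, 0, -0.5, 0, 0, 0, 0], [0, 0, -0.8, 0, 0, 0, 0], [0, 0, -1, 0, 0, 0, 0], [0, 0, -1, 0, 0, 0, 0], [0, 0, -1, 0, 0, 0, 0], [0, 0, 0, 0, 0, 0, 0], [0, 0, 0, 0, 0, 0, 0]])

```text
time: 88.1
tool_pos: [415.2, -336.0, 201.3]
tcp_rot: [-180.0, 0.0, -10.6]
ft_force: [-0.1, -0.0, -1.5]
finger_gap: 63.3
grip_force: 65.8
```

```bash
python3 - <<'E'
from h import *
im,C=look("k3"); s=sense(); T=R.from_euler("xyz",s["tcp_rot"],degrees=True)
# book mid in tool frame as grasped
d=R.from_euler("xyz",[180,0,-10.6],degrees=True).inv().apply(np.array([409.8,-334.7,67])-[415.4,-336.3,66.8]); print("d",d.round(1))
q0=np.r_[s["tool_pos"]+T.apply(d),-10.4]; print(q0.round(1))
for thr in(115,125,135): print(*fitbook([(im,C)],q0,thr))
print(s["finger_gap"])
E
```

```text
k3 [ 415.2 -336.   201.3] [-180.     0.   -10.6] 88.1
d [-5.8 -0.5 -0.2]
[ 409.2 -334.1  200.7  -10.4]
[ 408.2 -335.7  199.    -9.6] [0.722]
[ 408.3 -335.8  199.7   -9.1] [0.716]
[ 408.3 -335.9  199.4   -8.8] [0.711]
63.069325986007414
```

```bash
python3 - <<'E'
from h import *
s=sense(); im=cv2.imread("pics/k3.png"); v=np.load("k3.npy"); C=wcam("k3.npy")
T0=R.from_euler("xyz",[180,0,-10.6],degrees=True); rel=T0.inv()*bookR(-10.3); d=np.array([-5.8,-.5,-.2])
Tv=R.from_euler("xyz",v[3:],degrees=True)
for pt in([60,0,-10],[60,0,10],[-60,0,10]):
    print(pt,[proj(C,v[:3]+Tv.apply(d+(R.from_euler("y",e,degrees=True)*rel).apply(pt))).round(1).tolist() for e in(-3,0,3)])
print(im[60:330:3,321].tolist())
Tf=R.from_euler("z",10,degrees=True)*R.from_euler("x",180,degrees=True)*R.from_euler("y",50,degrees=True)
print((Tf*rel).as_matrix().round(3), (np.array([617.2,54.9,76])-Tf.apply(d)).round(1), Tf.as_euler("xyz",degrees=True).round(1))
E
```

```text
[60, 0, -10] [[318.5, 201.5], [318.4, 209.1], [318.3, 217.2]]
[60, 0, 10] [[318.3, 259.2], [318.3, 270.2], [318.3, 281.6]]
[-60, 0, 10] [[320.7, 341.1], [320.7, 335.6], [320.7, 330.2]]
[[63, 90, 142], [61, 85, 136], [59, 83, 130], [58, 83, 131], [59, 84, 128], [54, 77, 119], [54, 76, 115], [53, 75, 115], [53, 73, 114], [57, 78, 124], [60, 85, 131], [62, 87, 136], [62, 89, 140], [63, 89, 141], [58, 83, 129], [57, 81, 127], [57, 83, 128], [61, 86, 134], [61, 86, 135], [91, 138, 206], [95, 146, 216], [95, 146, 216], [73, 110, 163], [74, 110, 163], [74, 110, 163], [71, 106, 158], [69, 103, 151], [68, 102, 151], [68, 102, 149], [68, 102, 149], [68, 102, 149], [67, 101, 149], [66, 100, 147], [67, 100, 148], [66, 100, 147], [66, 100, 148], [67, 101, 147], [66, 99, 147], [67, 100, 146], [67, 99, 145], [66, 99, 146], [67, 99, 146], [66, 99, 146], [67, 99, 146], [67, 100, 146], [66, 98, 145], [67, 100, 147], [66, 99, 146], [66, 99, 147], [66, 101, 148], [78, 116, 163], [107, 153, 200], [107, 153, 199], [114, 152, 191], [231, 235, 234], [231, 235, 234], [231, 235, 234], [231, 235, 234], [231, 235, 234], [231, 235, 234], [231, 235, 234], [231, 235, 234], [231, 235, 234], [231, 235, 234], [231, 235, 234], [223, 228, 226], [178, 183, 182], [230, 234, 234], [110, 155, 200], [106, 153, 199], [106, 152, 198], [101, 142, 187], [102, 144, 188], [103, 145, 188], [103, 145, 190], [104, 145, 190], [103, 146, 190], [103, 144, 189], [68, 94, 121], [140, 149, 156], [201, 213, 218], [190, 203, 209], [127, 135, 139], [126, 134, 139], [126, 133, 138], [124, 132, 137], [73, 101, 131], [98, 138, 179], [99, 139, 182], [99, 139, 182]]
[[-0.001 -0.177 -0.984]
 [ 0.004  0.984 -0.177]
 [ 1.    -0.004  0.   ]] [621.1  55.1  80.3] [180. -50.  10.]
```

Call:
apply_moves(deltas=[[0, 0, -0.2, 0, 0, -0.9, 0], [0, 0, -0.2, 0, 0, -0.9, 0], [0, 0, 0, 0, 0, -0.9, 0], [0, 0, 0, 0, 0, -0.9, 0], [0, 0, 0, 0, 0, -0.9, 0], [0.5, -0.65, 0, 0, 0, 0, 0], [0.69, -0.9, 0, 0, 0, 0, 0], [0.69, -0.9, 0, 0, 0, 0, 0]])

```text
time: 89.15
tool_pos: [457.6, -252.7, 211.9]
tcp_rot: [-179.9, 0.1, 10.0]
ft_force: [-0.1, 0.3, -1.2]
finger_gap: 62.9
grip_force: 65.9
```

Call:
apply_moves(deltas=[[0.69, -0.9, 0, 0, 0, 0, 0], [0.69, -0.9, 0, 0, 0, 0, 0], [0.69, -0.9, 0, 0, 0, 0, 0], [0.69, -0.9, 0, 0, 0, 0, 0], [0.69, -0.9, 0, 0, 0, 0, 0], [0.69, -0.9, 0, 0, 0, 0, 0], [0.69, -0.9, 0, 0, 0, 0, 0], [0.69, -0.9, 0, 0, 0, 0, 0]])

```text
time: 90.15
tool_pos: [582.8, -11.2, 211.8]
tcp_rot: [-180.0, 0.2, 10.1]
ft_force: [-0.4, -0.4, -0.4]
finger_gap: 62.9
grip_force: 65.9
```

Call:
apply_moves(deltas=[[0.69, -0.9, 0, 0, 0, 0, 0], [0.69, -0.9, 0, 0, 0, 0, 0], [0.3, -0.36, 0, 0, 0, 0, 0], [0, 0, 0, 0, 0.5, 0, 0], [0, 0, 0, 0, 0.98, 0, 0], [0, 0, 0, 0, 0.98, 0, 0], [0, 0, 0, 0, 0.98, 0, 0], [0, 0, 0, 0, 0.98, 0, 0]])

```text
time: 91.15
tool_pos: [620.9, 59.5, 212.6]
tcp_rot: [180.0, -20.3, 10.0]
ft_force: [-0.0, -0.8, -0.5]
finger_gap: 63.4
grip_force: 65.8
```

Call:
apply_moves(deltas=[[0, 0, 0, 0, 0.98, 0, 0], [0, 0, 0, 0, 0.98, 0, 0], [0, 0, 0, 0, 0.98, 0, 0], [0, 0, 0, 0, 0.98, 0, 0], [0, 0, 0, 0, 0.98, 0, 0], [0, 0, 0, 0, 0.98, 0, 0], [0, 0, 0, 0, 0.58, 0, 0], [0, 0, 0, 0, 0, 0, 0]])

```text
time: 92.15
tool_pos: [620.1, 59.7, 211.1]
tcp_rot: [-179.9, -49.7, 10.0]
ft_force: [0.2, -0.1, -1.4]
finger_gap: 63.3
grip_force: 65.9
```

Call:
apply_moves(deltas=[[0, 0, 0, 0, 0, 0, 0], [0, 0, 0, 0, 0, 0, 0]])

```text
time: 92.4
tool_pos: [622.1, 60.1, 214.4]
tcp_rot: [180.0, -49.9, 10.1]
ft_force: [0.1, 0.2, -1.1]
finger_gap: 62.8
grip_force: 65.9
```

```bash
python3 - <<'E'
from h import *
s=sense(); print(s["joint_pos"].round(1),s["finger_gap"])
for z in(130,): 
  for r in rows([621.1,55.1,z],[180,-50,10],0,4)[:2]: print(*map(float,r))
for n in("scene","top"): cv2.imwrite(f"pics/bk_{n}.png",snapshot(n)[...,::-1])
E
```

```text
[ -6.1 -25.9 131.7  26.8  28.1  55.4] 62.82701183848402
-0.548 0.04 0.441 -0.002 0.007 0.003 0.0
-0.548 0.04 0.441 -0.002 0.007 0.003 0.0
```

Call:
apply_moves(deltas=[[-0.55, 0.04, 0.44, 0, 0, 0, 0], [-0.55, 0.04, 0.44, 0, 0, 0, 0], [-0.55, 0.04, 0.44, 0, 0, 0, 0], [-0.55, 0.04, 0.44, 0, 0, 0, 0], [0, 0, 0, 0, 0, 0, 0], [0, 0, 0, 0, 0, 0, 0], [0, 0, 0, 0, 0, 0, 0]])

```text
time: 93.38
tool_pos: [621.4, 55.1, 131.1]
tcp_rot: [179.9, -50.0, 10.1]
ft_force: [0.3, -0.2, -0.6]
finger_gap: 62.9
grip_force: 65.9
```

```bash
python3 - <<'E'
from h import *
s=sense(); print(s["joint_pos"].round(1),s["tool_pos"],s["tcp_rot"])
for r in rows([621.1,55.1,86],[180,-50,10],0,3)[:1]: print(*map(float,r))
E
```

```text
[ -6.9 -16.7 134.8  45.2  18.3  35.2] [621.35961067  55.071764   131.13915449] [179.93296947 -49.99957902  10.11873501]
-0.386 -0.001 0.32 -0.002 0.0 0.006 0.0
```

Call:
apply_moves(deltas=[[-0.19, 0, 0.16, 0, 0, 0, 0], [-0.19, 0, 0.16, 0, 0, 0, 0], [-0.19, 0, 0.16, 0, 0, 0, 0], [-0.19, 0, 0.16, 0, 0, 0, 0], [-0.19, 0, 0.16, 0, 0, 0, 0], [0, 0, 0, 0, 0, 0, 0], [0, 0, 0, 0, 0, 0, 0], [0, 0, 0, 0, 0, 0, 0]])

```text
time: 94.38
tool_pos: [620.8, 55.1, 92.9]
tcp_rot: [180.0, -49.9, 10.1]
ft_force: [0.4, 0.0, -0.9]
finger_gap: 63.6
grip_force: 65.9
```

```bash
python3 - <<'E'
from h import *
s=sense(); print(s["joint_pos"].round(1),s["tool_pos"],s["tcp_rot"])
for r in rows([621.1,55.1,82],[180,-50,10],0,1)[:1]: print(*map(float,r))
E
```

```text
[ -6.9 -11.  135.2  61.4  14.7  18.2] [620.83708239  55.0610583   92.90033129] [179.96240187 -49.9333961   10.0927194 ]
-0.272 0.0 0.241 -0.007 0.015 0.013 0.0
```

Call:
apply_moves(deltas=[[-0.13, 0, 0.11, 0, 0, 0, 0], [-0.12, 0, 0.1, 0, 0, 0, 0], [0, 0, 0, 0, 0, 0, 0], [0, 0, 0, 0, 0, 0, 0]])

```text
time: 94.88
tool_pos: [620.6, 55.1, 82.7]
tcp_rot: [180.0, -49.9, 10.1]
ft_force: [0.4, -0.2, -1.5]
finger_gap: 63.1
grip_force: 65.9
```

Call:
apply_moves(deltas=[[-0.04, 0, 0.035, 0, 0, 0, 0], [0, 0, 0, 0, 0, 0, 0]])

```text
time: 95.12
tool_pos: [620.6, 55.1, 81.0]
tcp_rot: [180.0, -49.9, 10.1]
ft_force: [-0.0, -0.5, -0.6]
finger_gap: 62.6
grip_force: 66.2
```

Call:
apply_moves(deltas=[[-0.03, 0, 0.025, 0, 0, 0, 0], [0, 0, 0, 0, 0, 0, 0], [0, 0, 0, 0, 0, 0, 0]])

```text
time: 95.5
tool_pos: [621.4, 55.1, 80.9]
tcp_rot: [180.0, -50.0, 10.1]
ft_force: [-2.5, -0.1, 5.8]
finger_gap: 63.0
grip_force: 66.7
```

Call:
apply_moves(deltas=[[-0.03, 0, 0.025, 0, 0, 0, 0], [0, 0, 0, 0, 0, 0, 0], [0, 0, 0, 0, 0, 0, 0]])

```text
time: 95.88
tool_pos: [622.1, 55.1, 80.9]
tcp_rot: [180.0, -50.1, 10.1]
ft_force: [-4.1, -0.4, 9.2]
finger_gap: 63.1
grip_force: 67.3
```

```bash
python3 - <<'E'
from h import *
s=sense(); print(s["ft_force"].round(1),s["wrist_torque"].round(2),s["tool_pos"].round(1))
for n in("scene","top"): cv2.imwrite(f"pics/bc_{n}.png",snapshot(n)[...,::-1])
im=cv2.imread("pics/bc_scene.png"); C=cam("scene")
from scipy.spatial.transform import Rotation as R
Rb=R.from_euler("z",10,degrees=True)
P=lambda l,t,w,h:proj(C,np.array([617.2,54.9,16])+Rb.apply([t,l,h])).round(1)
for h in(0,10,110,120): print(h,P(32,10,0,h),P(-32,10,0,h))
c=P(0,10,0,60).astype(int); print(c); print(im[c[1]-60:c[1]+75:4,c[0],:].tolist()); print(im[c[1],c[0]-45:c[0]+46:3].tolist())
E
```

```text
[-4.1 -0.4  9.2] [ 0.45 -0.16  0.17] [622.1  55.1  80.9]
0 [357.3 231.4] [328.  229.2]
10 [357.7 228.9] [328.1 226.7]
110 [362.1 200.9] [329.2 198.5]
120 [362.6 197.7] [329.3 195.3]
[344 214]
[[38, 31, 33], [29, 26, 25], [60, 53, 52], [63, 57, 53], [67, 64, 59], [64, 56, 53], [63, 55, 51], [62, 58, 61], [38, 72, 131], [75, 137, 196], [246, 250, 249], [77, 140, 193], [61, 107, 148], [60, 102, 145], [54, 97, 139], [59, 102, 141], [55, 99, 137], [55, 96, 136], [52, 90, 131], [55, 95, 136], [114, 197, 239], [59, 130, 205], [53, 112, 186], [52, 121, 193], [51, 108, 183], [49, 106, 175], [37, 68, 128], [33, 70, 132], [34, 66, 126], [38, 74, 135], [95, 110, 139], [139, 147, 147], [133, 142, 141], [130, 137, 135]]
[[25, 53, 93], [25, 53, 93], [32, 61, 102], [28, 58, 98], [29, 59, 99], [26, 57, 99], [30, 62, 101], [31, 59, 100], [31, 61, 100], [177, 177, 173], [61, 107, 144], [53, 96, 136], [53, 97, 136], [52, 98, 138], [56, 99, 139], [59, 102, 141], [53, 94, 136], [49, 93, 127], [55, 96, 139], [53, 95, 134], [47, 73, 101], [239, 236, 234], [64, 88, 123], [42, 86, 150], [34, 59, 112], [33, 62, 115], [34, 60, 115], [35, 62, 117], [30, 60, 113], [33, 65, 116], [33, 63, 119]]
```

Call:
apply_moves(deltas=[[0.03, 0, -0.025, 0, 0, 0, 0], [0, 0, 0, 0, 0, 0, 0], [0, 0, 0, 0, 0, 0, 0]])

```text
time: 96.35
tool_pos: [621.4, 55.0, 80.9]
tcp_rot: [180.0, -50.0, 10.1]
ft_force: [-0.3, -0.6, 6.4]
finger_gap: 62.7
grip_force: 66.3
```

Call:
apply_moves(deltas=[[0, 0, 0, 0, 0, 0, 0.78], [0, 0, 0, 0, 0, 0, 0.82], [0, 0, 0, 0, 0, 0, 0.9], [0, 0, 0, 0, 0, 0, 1], [0, 0, 0, 0, 0, 0, 1]])

```text
time: 96.98
tool_pos: [620.3, 55.1, 79.4]
tcp_rot: [-180.0, -49.9, 10.1]
ft_force: [-0.5, -0.5, 0.2]
finger_gap: 85.5
grip_force: 0.0
```

Call:
apply_moves(deltas=[[0, 0, -0.2, 0, 0, 0, 1], [0, 0, -0.4, 0, 0, 0, 1], [0, 0, -0.6, 0, 0, 0, 1], [0, 0, -0.8, 0, 0, 0, 1], [0, 0, -1, 0, 0, 0, 1], [0, 0, -1, 0, 0, 0, 1], [0, 0, 0, 0, 0, 0, 1]])

```text
time: 97.85
tool_pos: [558.9, 37.8, 166.2]
tcp_rot: [-179.9, -49.0, 10.2]
ft_force: [0.0, 0.3, -0.7]
finger_gap: 85.5
grip_force: 0.0
```

```bash
python3 - <<'E'
from h import *
s=sense(); print(s["joint_pos"].round(1),s["tool_pos"].round(1),s["tcp_rot"].round(1))
im=snapshot("scene")[...,::-1]; cv2.imwrite("pics/fin_scene.png",im); a=cv2.imread("pics/bc_scene.png")
print(im[154:290:4,344].tolist()); print(im[214,299:390:3].tolist())
E
```

```text
[-11.7 -36.  143.   33.7  30.7  45.4] [558.9  37.8 166.2] [-179.9  -49.    10.2]
[[35, 70, 131], [35, 66, 124], [35, 69, 126], [37, 70, 129], [40, 72, 127], [35, 66, 123], [39, 72, 133], [33, 65, 120], [35, 70, 128], [75, 131, 187], [246, 251, 249], [63, 117, 163], [62, 105, 149], [56, 100, 140], [52, 96, 134], [57, 99, 139], [54, 98, 137], [57, 97, 135], [56, 95, 132], [52, 95, 134], [118, 198, 240], [55, 123, 201], [51, 107, 181], [60, 119, 195], [50, 109, 184], [50, 106, 176], [38, 69, 130], [37, 74, 136], [39, 72, 129], [35, 69, 133], [96, 114, 140], [138, 148, 147], [134, 143, 141], [126, 134, 132]]
[[32, 61, 98], [26, 57, 98], [30, 59, 99], [23, 53, 95], [23, 56, 98], [29, 58, 102], [32, 62, 102], [33, 60, 101], [29, 59, 99], [30, 62, 102], [63, 111, 157], [56, 100, 141], [54, 96, 136], [57, 102, 142], [57, 100, 142], [57, 99, 139], [54, 97, 138], [50, 92, 131], [57, 98, 140], [52, 98, 135], [54, 104, 148], [52, 117, 193], [54, 119, 197], [43, 88, 151], [30, 58, 109], [30, 63, 112], [34, 64, 119], [31, 60, 114], [29, 61, 115], [34, 65, 117], [35, 65, 120]]
```

Call:
apply_moves(deltas=[[0.2, 0, -0.15, 0, -0.5, 0, 1], [0.3, 0, -0.2, 0, -0.98, 0, 1], [0.3, 0, -0.2, 0, -0.98, 0, 1], [0.3, 0, -0.2, 0, -0.98, 0, 1], [0, 0, 0, 0, -0.98, 0, 1], [0, 0, 0, 0, -0.98, 0, 1], [0, 0, 0, 0, -0.98, 0, 1], [0, 0, 0, 0, -0.98, 0, 1]])

```text
time: 98.9
tool_pos: [565.7, 40.9, 198.9]
tcp_rot: [-179.7, -14.6, 10.3]
ft_force: [-0.2, -0.4, 0.1]
finger_gap: 85.5
grip_force: 0.0
```

Call:
apply_moves(deltas=[[0, 0, 0, 0, -0.98, 0, 1], [0, 0, 0, 0, -0.98, 0, 1], [0, 0, 0, 0, -0.98, 0, 1], [0, 0, 0, 0, -0.6, 0, 1], [0, 0, -0.8, 0, 0, 0, 1], [0, 0, -0.8, 0, 0, 0, 1], [0, 0, 0, 0, 0, 0, 1], [0, 0, 0, 0, 0, 0, 1]])

```text
time: 99.9
tool_pos: [566.7, 40.4, 247.1]
tcp_rot: [-179.7, 1.5, 10.4]
ft_force: [0.2, -0.1, -1.0]
finger_gap: 85.4
grip_force: 0.0
```

```bash
python3 - <<'E'
from h import *
im,C=look("f1"); print(sense()["joint_pos"].round(1))
edges(im,C,[640.7,-81.6,10],72)
# book top face (20x64 end, z=136): expect centre (617.2,54.9)
edges(im,C,[617.2,54.9,10],136,L=20,W=64)
g=proj(C,[617.2,54.9,136]).round(1); print(g)
# other things: change against first pictures at the bystanders, mat now
t=snapshot("top")[...,::-1].astype(int); t0=cv2.imread("pics/top0.png").astype(int); S=snapshot("scene")[...,::-1].astype(int); S0=cv2.imread("pics/scene0.png").astype(int)
for n,c0,c1 in(("helmet",(380,140),(207,256)),("tower",(233,145),(394,290)),("xylo",(287,300),(376,155)),("car",(189,177),(461,299)),("cup",(272,137),(335,295))):
    f=lambda A,B,c:np.abs(A-B)[c[1]-14:c[1]+15,c[0]-14:c[0]+15].mean().round(1)
    print(n,f(t,t0,c0),f(S,S0,c1))
# pot on mat
r=rect(S.astype(np.uint8),cam("scene"),68,340,480,320,450,1); print(r[::20,::13].mean(2).astype(int))
E
```

```text
f1 [566.7  40.4 247.1] [-179.7    1.5   10.4] 99.9
[-1.1  3.9 88.9 -0.  88.7 78.6]
{'+x': (0.88, -7.4), '-x': (0.12, -15.6), '+y': (1.62, -8.2), '-y': (-0.38, -13.3)}
{'+x': (-0.38, -12.3), '-x': (-2.38, -12.5), '+y': (-1.12, -14.6), '-y': (0.88, -14.6)}
[314.9 127.6]
helmet 0.5 2.9
tower 79.8 1.0
xylo 80.7 5.5
car 0.4 2.3
cup 47.8 1.7
[[ 84  81  77  79 142 183 104  74  63  90]
 [ 77  75  73  76 172 107  84  64  57  83]
 [ 74  77  79  75 114  90  67  61  49  91]
 [ 71  72  69 110  50  66  72 141 138 163]
 [ 74  71  68 142  61  69 101 120 167 174]
 [ 76  71  66  70 126 105 146  71  70  70]
 [ 76  81  78  78  79  79  82  79  78  78]]
```

```bash
python3 -c "
from bench import *
print(hand_in())"
```

```text
the job is handed in; nothing more can be done
None
```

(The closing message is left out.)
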